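Pack the lattice totes into the sprung parts chest

ROBOT

A 6-joint arm with a two-finger parallel gripper is mounted at the origin on the work surface. World frame = base frame: x ahead of the robot, y to its left, z up, the work surface at z = 0. Lengths are in mm, angles in rad, forces in N, time in s.
With the tool pointing down it reaches from about 300 to 875 mm from the base axis. Payload 6.4 kg.
Tool frame: the origin (TCP) lies midway between the tips of the shut fingers; the grasp point (between the pads) lies 19 mm behind it; z points along the fingers, y is the line along which they close (so a half turn about z gives the same grasp; the last joint's range is limited). The gripper opens to 88 mm and grips with 3 to 60 N. Pads are 18 mm wide; open, the fingers measure 123 mm over their backs; the gripper's body (75 mm by 187 mm) begins 45 mm behind the grasp point.
Start: joints at [0.933, 0.181, 1.607, -0, 1.354, -0.206], TCP at [240.632, 522.243, 238.714] pointing down, gripper open.
Joint ranges: [-2.99, 2.99], [-0.89, 2.07], [0.3, 2.58], [-1.14, 4.28], [0, 2.63], [-3.12, 3.12]. Speed limits (rad/s): [2.57, 2.57, 3.01, 3.14, 3.14, 3.14].

INTERFACE

Orientations are given as a 3x3 rotation matrix whose columns are the frame's x, y, z axes.
In Python, from rig import sensors, capture, get_calibration, env gives the robot as it stands.
- The arm moves only by the tool send_rows, never from a script. Its arguments are lists of equal length, an entry for each row: "translation": the shift along the tool's x, y, z in cm, a list of three; "dr": the turn, a rotation vector about the tool's x, y, z in degrees, a list of three. A call has 1 to 5 rows; each row shifts and turns the commanded pose from where the row before left it, along the tool's axes as they then stand; what a row does not reach is not made up. A row lasts 1/8 s, in which the tool goes at most 62.5 mm and 10.7 degrees, less where a joint would pass 70% of its speed; a pose out of reach is approached as far as the arm can. A call is refused whole if a number of a shift passes 6.25 or a number of a turn 10.7, either way. A call with a gripper value outside its range is refused whole. "hand" is the finger opening in cm, from 0 to 8.81, set as the call begins (left out, the last holds). The fingers move at their own pace and stop on an object; "squeeze" is the grip in N (left out, the last holds). Time passes only in rows, so rows that do not move let the fingers close. It gives the time, the measured TCP pose, the force, the opening and the grip force at its end, in the units of the state.
- sensors.get_obs(): the state, without advancing time (a new reading comes with each control period).
- capture(name): name is "scene" or "side" or "wrist"; returns (picture, depth): 420x560x3 uint8, red, green, blue; 420x560 float32, mm along the optical axis (not along the pixel's ray), 0 where there is no reading.
- get_calibration(name): a dict with "fx", "fy", "cx", "cy" (pixels), "dist_coeffs" ([k1, k2, p1, p2, k3] as OpenCV has them; the pictures are not rectified), "R" (3x3) and "t" (3): a world point X has camera coordinates R X + t; the wrist camera has in their place "T_tool_cam" (4x4, takes a point from camera to tool coordinates, whose origin is the TCP and whose axes are the flange's). Camera axes: x right, y down, z forward; pixel columns grow to the right and rows downward; lengths in mm; the calibration is good to about 2 mm. A picture is of the moment at which its call begins: read the wrist's pose just before it. get_calibration takes no time and is no camera call.
- env.finish_job(): hands the job in; it is judged then, once.
The state is a dict: "clock": time; "qpos": joint angles; "dq": joint speeds; "joint_torque": joint torques, N m; "tcp_pos": TCP position; "ee_rot": TCP orientation; "ft_force": force on the tool from outside, world axes, zero at the start; "wrist_torque": the same for the moment, N m; "grip_width": finger opening in mm; "finger_force": force on a finger pad.
Only numpy, scipy, OpenCV 4.12 (cv2) and the standard library are available. Lean on these libraries where they do the work, as an engineer would, in place of code of your own. Each camera call takes 0.05 s, during which the arm holds its last target. There are 200 camera calls.

TASK

Lift the press weight off the chest by its ring and stand it on the blue mat, then press the red button of its catch with something kept over the lid, so that the lid rises under control instead of flying open. Carry every tote on the bench upright by its handle into the chest and set it flat on the chest's floor, swing the lid down until it is caught, and last stand the weight back on the middle of the lid. Do not tip a tote over, and leave the glue bottle, the jar and the pine bar alone.

Things in the scene. Friction and masses are not known exactly. Their poses are not given: they have to be found in the camera images.
- chest: Parts chest of mid-brown wood, fixed to the bench, 150 mm front to back (its x) by 316 mm wide (its y), walls 100 mm high and 8 mm thick, floor 8 mm thick, no dividers. Origin: centre of its underside; its x axis points from the front (catch side, towards the robot) to the back (hinge side), z up. The inside is 134 x 300 mm.
- lid (a joint): Sprung plywood lid, 152 mm front to back, 316 mm wide, 8 mm thick; closed top 108 mm above the bench. Rad about the hinge at the chest's back: 0 shut, 1.65 open (stop; free edge 250 mm up). A spring drives it open (2 N at the front edge when shut), at about 3 rad/s if let go, and keeps it open. To shut: push its outer face over, press down near its front edge (about 10 N) till the catch snaps.
- lid_hinge (a point): Point on the lid's hinge line, mid width: 75 mm behind the chest's origin (chest +x), 100 mm above the bench, level with the closed lid's underside.
- lid_top (a point): Centre of the lid's outer (upper) face, 76 mm in front of the hinge line and 8 mm above the lid's underside; moves with the lid.
- catch (a joint): Red push button of the catch, middle of the chest's front, m: 0 up (home, brass hook over the lid's tongue), up to 0.011 as it is pressed straight down. It frees the lid at about 0.008, with about 3 N. It springs back by itself; the hook yields and snaps over the lid when that is pressed shut, which moves the button down and up again.
- catch_pad (a point): Middle of the button's top, 26 mm (chest x) by 40 mm (chest y); 120 mm above the bench when home, 12 mm above the closed lid's top. It lies 111 mm in front of the chest's origin, the lid's front edge 77 mm. Two fingertips about 60 mm apart along the chest's x can press the button with one and stay over the lid with the other.
- mat: Round blue felt mat fixed to the bench, 130 mm across, 4 mm thick. Origin: centre of its underside.
- weight: Steel press weight: dark disc 64 mm across and 30 mm high with an upright brass ring on top, about 0.65 kg. Origin: centre of its underside. It begins on top of the chest's lid. The ring is 45 mm across outside, 9 mm thick, in the weight's x-z plane (pinch it across the weight's y).
- weight_grip (a point): Point in the upper part of the weight's ring, 57 mm above its underside; the ring's top is 67 mm above the underside.
- tote_a: Carrying tote of pale wood full of lattice pieces, 90 mm long (its x), 60 mm wide (its y), tray 34 mm high, about 0.24 kg; upright end boards to 80 mm. A round pine handle bar 12 mm thick runs along its x between the end boards (74 mm free), axis 70 mm above the underside. Origin: centre of its underside. It may be absent.
- tote_a_grip (a point): Middle of that tote's handle bar, 70 mm above its underside.
- tote_b: Carrying tote of dark brown wood full of lattice pieces, 90 mm long (its x), 60 mm wide (its y), tray 34 mm high, about 0.24 kg; upright end boards to 80 mm. A round pine handle bar 12 mm thick runs along its x between the end boards (74 mm free), axis 70 mm above the underside. Origin: centre of its underside. It may be absent.
- tote_b_grip (a point): Middle of that tote's handle bar, 70 mm above its underside.
- tote_c: Carrying tote of purple-brown wood full of lattice pieces, 90 mm long (its x), 60 mm wide (its y), tray 34 mm high, about 0.24 kg; upright end boards to 80 mm. A round pine handle bar 12 mm thick runs along its x between the end boards (74 mm free), axis 70 mm above the underside. Origin: centre of its underside. It may be absent.
- tote_c_grip (a point): Middle of that tote's handle bar, 70 mm above its underside.
- glue: Bystander: yellow glue bottle with a red cap, 52 mm across, 150 mm tall, standing behind the chest's right end. Origin: centre of its underside.
- jar: Bystander: glass jar, 68 mm across, 90 mm tall, to the left of the chest. Origin: centre of its underside.
- pine_bar: Bystander: square pine bar 45 x 240 x 45 mm lying at the left front. Origin: centre of its underside.
Mind the look-alikes: they are no part of the job. Of the things shaped like the mat, the blue one is meant.

How it is judged:
By the outcome, as a careful person would: the job done as asked, in the order asked, and still so for the second after the job is handed in, with the robot touching nothing.
Of tote_a, tote_b, tote_c only 2 to 3 are there at a start; the rules pass over those that are not, and their reading is None.
At some moment in a run one of tote_a, tote_b, tote_c may be knocked a few centimetres aside while the robot is not near it.
It also fails if it takes over 210 s, if anything falls off the work surface, if the arm or the gripper's body presses on something with over 40 N, if the wrist force passes 120 N, or if a joint passes its speed limit or range.

## Working session

There is one attempt and no reset: what is moved stays moved. The work goes in short steps, Python scripts to look and compute and a tool call to move; the robot and the scene stay as the last step left them, time stands still between calls to the robot, and variables do not carry over. Pictures are saved under pics/ and viewed, at most 14 in all, crops included, and the job is handed in when it is done.

Besides the shell and the picture viewer there is one more tool, called after "Request:" as name(argument=value, ...) on one line, values as JSON. send_rows: Moves the arm, as the interface text tells. Its arguments: {"type":"object","properties":{"translation":{"type":"array","items":{"type":"array","items":{"type":"number"}}},"dr":{"type":"array","items":{"type":"array","items":{"type":"number"}}},"hand":{"type":"number"},"squeeze":{"type":"number"}},"required":["translation","dr"]}

```bash
ls; mkdir -p pics; cat > h.py <<'E'
import numpy as np, cv2
from rig import sensors, capture, get_calibration, env
def cam(name):
    c=get_calibration(name)
    K=np.array([[c['fx'],0,c['cx']],[0,c['fy'],c['cy']],[0,0,1.]]);d=np.array(c['dist_coeffs'],float)
    if name=='wrist':
        o=sensors.get_obs();R=np.array(o['ee_rot']);p=np.array(o['tcp_pos']);T=np.array(c['T_tool_cam'])
        Rw=R@T[:3,:3];C=R@T[:3,3]+p
    else:
        Rw=np.array(c['R']).T;C=-Rw@np.array(c['t'])
    return K,d,Rw,C
def ray(cm,uv):
    K,d,Rw,C=cm
    n=cv2.undistortPoints(np.array(uv,float).reshape(-1,1,2),K,d).reshape(-1,2)
    return C,np.c_[n,np.ones(len(n))]@Rw.T
def plane(cm,uv,z):
    C,r=ray(cm,uv); return C+r*((z-C[2])/r[:,2])[:,None]
def cloud(cm,dep):
    h,w=dep.shape;v,u=np.mgrid[:h,:w]
    C,r=ray(cm,np.stack([u,v],-1).reshape(-1,2).astype(float))
    return (C+r*dep.reshape(-1,1)).reshape(h,w,3)
def snap(name,fn=None):
    cm=cam(name);im,dep=capture(name)
    if fn: cv2.imwrite('pics/'+fn+'.png',im[:,:,::-1])
    return cm,im,cloud(cm,dep),dep
E
python3 - <<'E'
from h import *
ims=[]
for n in ('scene','side'):
    cm,im,P,d=snap(n,n+'0'); np.savez('pics/'+n+'0.npz',im=im,P=P,d=d)
    print(n,cm[3].round(),cm[2].round(2).tolist())
print({k:np.round(v,3) if not isinstance(v,dict) else v for k,v in sensors.get_obs().items()})
E
```

```text
pics
scene [ 935. -591. 1151.] [[0.84, 0.46, -0.3], [0.55, -0.69, 0.47], [0.0, -0.56, -0.83]]
side [ -36. -844.  795.] [[0.81, -0.32, 0.48], [-0.58, -0.45, 0.68], [-0.0, -0.83, -0.56]]
{'clock': np.float64(0.1), 'qpos': array([ 0.933,  0.181,  1.608,  0.   ,  1.354, -0.206]), 'dq': array([-0.   , -0.   , -0.004, -0.   ,  0.001,  0.   ]), 'joint_torque': array([ 1.0000e-03, -4.3482e+01, -3.4270e+01,  7.1000e-02,  3.4000e-02,
       -0.0000e+00]), 'tcp_pos': array([240.311, 521.852, 237.901]), 'ee_rot': array([[-0.908,  0.418, -0.001],
       [ 0.418,  0.908, -0.001],
       [ 0.   , -0.002, -1.   ]]), 'ft_force': array([0.213, 0.261, 0.184]), 'wrist_torque': array([-0.036, -0.003,  0.055]), 'finger_force': np.float64(0.0), 'grip_width': np.float64(88.722)}
```

View pics/scene0.png

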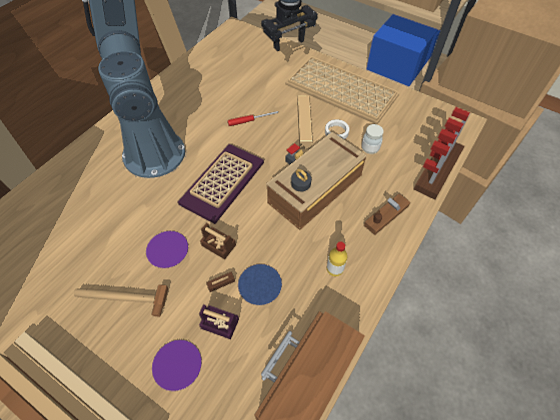

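View pics/side0.png

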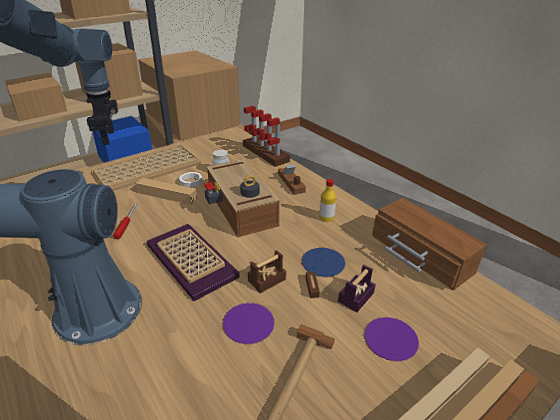

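Scene view: the weight is on the lid at (301,178), the red catch at (293,153) and the blue mat at (260,284). The dark brown tote is at (218,238) and the purple one at (219,318); no pale tote is visible. Look-alikes are:
- the two purple discs (167,249) and (177,365) for the mat
- the small brown block at (221,280) for a tote
- the red screwdriver (240,119) and red clamps for the button

I choose the blue disc, the two totes with handles and the button on the chest front. Next I measure them.

```bash
cat > m.py <<'E'
from h import *
S={n:np.load(f'pics/{n}0.npz') for n in('scene','side')}
def reg(n,box,zmin,zmax,hsv=None):
    s=S[n];P=s['P'];m=(P[...,2]>zmin)&(P[...,2]<zmax)&(s['d']>0)
    b=np.zeros_like(m);b[box[1]:box[3],box[0]:box[2]]=1;m&=b
    if hsv:
        H=cv2.cvtColor(s['im'],cv2.COLOR_RGB2HSV);m&=cv2.inRange(H,hsv[0],hsv[1])>0
    return P[m]
def rect(p):
    r=cv2.minAreaRect(p[:,:2].astype(np.float32));return np.round(r[0],1),np.round(r[1],1),round(r[2],1),'z',np.percentile(p[:,2],[5,50,95]).round(1),len(p)
B={'mat':((225,255,295,315),(290,240,355,285),-5,12,((95,60,30),(125,255,255))),
'chesttop':((255,120,375,235),(195,150,290,240),98,116,None),
'red':((280,138,305,168),(200,175,222,208),80,135,((0,120,60),(8,255,255))),
'weight':((285,160,320,200),(235,170,265,205),112,200,None),
'toteB':((195,215,245,262),(245,250,290,295),12,110,None),
'toteBh':((195,215,245,262),(245,250,290,295),58,90,None),
'toteC':((195,295,245,342),(335,260,380,312),12,110,None),
'toteCh':((195,295,245,342),(335,260,380,312),58,90,None),
'small':((203,265,238,293),(303,268,322,300),8,110,None),
'jar':((358,118,390,158),(208,145,234,170),10,110,None),
'glue':((325,238,352,280),(318,178,340,225),10,160,None)}
for k,(a,b,z0,z1,h) in B.items():
    for n,bx in(('scene',a),('side',b)):
        p=reg(n,bx,z0,z1,h)
        print(k,n,*rect(p) if len(p)>4 else len(p))
E
python3 m.py
```

```text
mat scene [ 610.8 -207. ] [126.1 124.8] 17.5 z [0.4 4.  7.7] 1356
mat side [ 609.1 -206.3] [128.8 124.2] 31.4 z [0.4 3.  5.5] 943
chesttop scene [546.6 190.2] [318.8 211.6] 78.6 z [102.  107.7 111.4] 3592
chesttop side [547.1 189.9] [326.9 206.4] 78.6 z [102.5 107.2 110.1] 1943
red scene [461.1 206.5] [40.3 25.8] 82.2 z [113.7 119.6 123.2] 79
red side [459.1 207.9] [44.9 26.7] 78.4 z [114.8 119.1 121.4] 56
weight scene [549.5 116.8] [105.6 141.8] 30.5 z [113.3 137.5 169.4] 380
weight side [553.   99.2] [63.5 60.9] 13.3 z [114.6 136.1 168.7] 321
toteB scene [ 400.2 -155.6] [ 95.3 172.5] 61.9 z [16.8 32.4 78.9] 773
toteB side [ 426.9 -172.9] [94.5 61.5] 0.2 z [16.4 31.7 77.6] 889
toteBh scene [ 428.8 -172.1] [91.9 30.8] 2.0 z [61.9 75.3 82.1] 191
toteBh side [ 426.8 -171.1] [94.3 31.8] 1.1 z [62.4 73.5 80.9] 222
toteC scene [ 585.2 -365.2] [91.6 61.8] 14.5 z [20.5 33.  79.1] 873
toteC side [ 584.5 -365.1] [96.3 62.5] 14.2 z [17.7 34.3 79.1] 920
toteCh scene [ 585.2 -365.6] [91.3 28.7] 13.6 z [64.  75.7 81.5] 237
toteCh side [ 584.9 -364.1] [94.9 31.4] 14.0 z [61.4 75.5 81. ] 262
small scene [ 513.3 -267.8] [79.7 28.6] 57.6 z [10.8 23.7 27.2] 285
small side [ 511.7 -269. ] [81.  26.2] 58.5 z [12.4 22.4 25.2] 243
jar scene [639.1 454.6] [ 72.2 305.7] 17.3 z [ 13.3  68.  106.4] 550
jar side [605.7 388.6] [210.7  92.7] 59.0 z [ 58.3  90.7 108.9] 358
glue scene [772.1 -46.5] [51.6 43.9] 9.7 z [ 21.   94.7 149.2] 501
glue side [764.  -50.3] [38.2 52.2] 51.0 z [ 16.8  76.9 145.6] 505
```

```bash
cat > mv.py <<'E'
# usage: python3 mv.py x y z yaw(deg of tool y axis, mod 180) [nrows]: prints equal rows (shift cm, turn z deg)
from h import *
import sys
x,y,z,yaw=map(float,sys.argv[1:5])
o=sensors.get_obs();R=np.array(o['ee_rot']);p=np.array(o['tcp_pos'])
cur=np.degrees(np.arctan2(R[1,1],R[0,1]));d=(yaw-cur+90)%180-90
if len(sys.argv)>6: d+=float(sys.argv[6])
w=np.array([x,y,z])-p
n=int(sys.argv[5]) if len(sys.argv)>5 else int(max(np.ceil(np.linalg.norm(w)/55),np.ceil(abs(d)/9),1))
print('at',p.round(1),'yaw',cur.round(1),'q6',round(o['qpos'][5],2),'turn world',round(d,1),'rows',n)
for i in range(n):
    a=np.radians(cur+d*i/n)
    Y=np.array([np.cos(a),np.sin(a),0]);Z=np.array([0,0,-1.]);X=np.cross(Y,Z)
    s=np.array([X,Y,Z])@(w/n)/10
    print(s.round(2).tolist(),[0,0,round(-d/n,2)])
E
python3 - <<'E'
import re
from m import *
print('----')
for n,bx in(('scene',(285,160,320,200)),('side',(235,170,265,205))):
    for z0,z1 in((112,140),(134,142),(143,180),(150,180)):
        p=reg(n,bx,z0,z1)
        q=p[np.linalg.norm(p[:,:2]-[553,99],axis=1)<45]
        print(n,z0,rect(q))
print(np.round(get_calibration('wrist')['T_tool_cam'],3).tolist())
E
python3 mv.py 520 130 300 70
```

```text
mat scene [ 610.8 -207. ] [126.1 124.8] 17.5 z [0.4 4.  7.7] 1356
mat side [ 609.1 -206.3] [128.8 124.2] 31.4 z [0.4 3.  5.5] 943
chesttop scene [546.6 190.2] [318.8 211.6] 78.6 z [102.  107.7 111.4] 3592
chesttop side [547.1 189.9] [326.9 206.4] 78.6 z [102.5 107.2 110.1] 1943
red scene [461.1 206.5] [40.3 25.8] 82.2 z [113.7 119.6 123.2] 79
red side [459.1 207.9] [44.9 26.7] 78.4 z [114.8 119.1 121.4] 56
weight scene [549.5 116.8] [105.6 141.8] 30.5 z [113.3 137.5 169.4] 380
weight side [553.   99.2] [63.5 60.9] 13.3 z [114.6 136.1 168.7] 321
toteB scene [ 400.2 -155.6] [ 95.3 172.5] 61.9 z [16.8 32.4 78.9] 773
toteB side [ 426.9 -172.9] [94.5 61.5] 0.2 z [16.4 31.7 77.6] 889
toteBh scene [ 428.8 -172.1] [91.9 30.8] 2.0 z [61.9 75.3 82.1] 191
toteBh side [ 426.8 -171.1] [94.3 31.8] 1.1 z [62.4 73.5 80.9] 222
toteC scene [ 585.2 -365.2] [91.6 61.8] 14.5 z [20.5 33.  79.1] 873
toteC side [ 584.5 -365.1] [96.3 62.5] 14.2 z [17.7 34.3 79.1] 920
toteCh scene [ 585.2 -365.6] [91.3 28.7] 13.6 z [64.  75.7 81.5] 237
toteCh side [ 584.9 -364.1] [94.9 31.4] 14.0 z [61.4 75.5 81. ] 262
small 
[... 1109 characters left out ...]
150 (array([551.8, 101.2]), array([13.2, 40.6]), 73.4, 'z', array([151.1, 165.8, 172.4]), 50)
[[-0.0, -0.949, -0.314, 82.377], [1.0, -0.0, 0.0, 0.986], [-0.0, -0.314, 0.949, -145.638], [0.0, 0.0, 0.0, 1.0]]
at [240.3 521.9 237.9] yaw 65.3 q6 -0.21 turn world 4.7 rows 9
[-4.64, -2.65, -0.69] [0, 0, np.float64(-0.53)]
[-4.62, -2.7, -0.69] [0, 0, np.float64(-0.53)]
[-4.59, -2.74, -0.69] [0, 0, np.float64(-0.53)]
[-4.57, -2.78, -0.69] [0, 0, np.float64(-0.53)]
[-4.54, -2.82, -0.69] [0, 0, np.float64(-0.53)]
[-4.52, -2.86, -0.69] [0, 0, np.float64(-0.53)]
[-4.49, -2.91, -0.69] [0, 0, np.float64(-0.53)]
[-4.46, -2.95, -0.69] [0, 0, np.float64(-0.53)]
[-4.44, -2.99, -0.69] [0, 0, np.float64(-0.53)]
```

```bash
python3 mv.py 552 101 290 -11.4
```

```text
at [240.3 521.9 237.9] yaw 65.3 q6 -0.21 turn world -76.7 rows 10
[-4.59, -2.52, -0.52] [0, 0, np.float64(7.67)]
[-4.89, -1.88, -0.52] [0, 0, np.float64(7.67)]
[-5.09, -1.21, -0.52] [0, 0, np.float64(7.67)]
[-5.21, -0.52, -0.52] [0, 0, np.float64(7.67)]
[-5.23, 0.18, -0.52] [0, 0, np.float64(7.67)]
[-5.16, 0.87, -0.52] [0, 0, np.float64(7.67)]
[-5.0, 1.55, -0.52] [0, 0, np.float64(7.67)]
[-4.75, 2.21, -0.52] [0, 0, np.float64(7.67)]
[-4.41, 2.82, -0.52] [0, 0, np.float64(7.67)]
[-4.0, 3.38, -0.52] [0, 0, np.float64(7.67)]
```

Request:
send_rows(translation=[[-4.6,-2.5,-0.5],[-4.9,-1.9,-0.5],[-5.1,-1.2,-0.5],[-5.2,-0.5,-0.5],[-5.2,0.2,-0.5]], dr=[[0,0,7.7],[0,0,7.7],[0,0,7.7],[0,0,7.7],[0,0,7.7]], hand=6, squeeze=30)

```text
clock: 0.72
tcp_pos: [397.2, 310.7, 263.6]
ee_rot: [[-0.446, 0.895, -0.0], [0.895, 0.446, -0.0], [0.0, -0.0, -1.0]]
ft_force: [-0.0, 0.4, -0.8]
grip_width: 59.9
finger_force: 0.0
```

Request:
send_rows(translation=[[-5.2,0.9,-0.5],[-5.0,1.55,-0.5],[-4.75,2.2,-0.5],[-4.4,2.8,-0.5],[-4.0,3.4,-0.5]], dr=[[0,0,7.7],[0,0,7.7],[0,0,7.7],[0,0,7.7],[0,0,7.7]])

```text
clock: 1.35
tcp_pos: [552.4, 99.5, 288.5]
ee_rot: [[0.208, 0.978, -0.001], [0.978, -0.208, 0.0], [0.0, -0.001, -1.0]]
ft_force: [-0.6, 0.6, 0.3]
grip_width: 60.1
finger_force: 0.0
```

Request:
send_rows(translation=[[0,0,0],[0,0,0]], dr=[[0,0,0],[0,0,0]])

```text
clock: 1.6
tcp_pos: [551.2, 101.3, 288.0]
ee_rot: [[0.203, 0.979, -0.002], [0.979, -0.203, 0.001], [0.0, -0.002, -1.0]]
ft_force: [0.1, -0.4, -0.5]
grip_width: 60.4
finger_force: 0.0
```

```bash
python3 - <<'E'
from h import *
cm,im,P,d=snap('wrist','w1'); np.savez('pics/w1.npz',im=im,P=P,d=d)
o=sensors.get_obs();print(o['clock'],o['tcp_pos'].round(1),np.round(o['qpos'],2))
for z0,z1 in((130,143),(146,180),(160,180)):
    m=(P[...,2]>z0)&(P[...,2]<z1)&(d>0)&(np.hypot(P[...,0]-552,P[...,1]-101)<42)
    q=P[m];r=cv2.minAreaRect(q[:,:2].astype(np.float32));print(z0,np.round(r[0],1),np.round(r[1],1),round(r[2],1),np.percentile(q[:,2],[5,50,95]).round(1),len(q), np.argwhere(m).mean(0).round())
E
```

```text
1.65 [551.  101.9 288.2] [-0.03  0.11  1.59  0.    1.45  0.17]
130 [554.9 107.9] [62.5 62.4] 33.2 [135.9 137.5 139.3] 2447 [192. 280.]
146 [555.  107.3] [ 9.2 44.2] 81.2 [149.  169.4 174.5] 498 [202. 281.]
160 [555.  107.3] [ 9.2 39.5] 81.4 [162.  170.4 174.5] 398 [203. 281.]
```

View pics/w1.png

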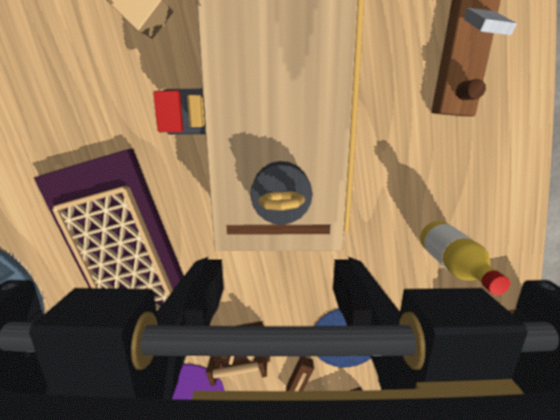

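```bash
python3 - <<'E'
from h import *
s=np.load('pics/w1.npz');P=s['P'];H=cv2.cvtColor(s['im'],cv2.COLOR_RGB2HSV)
m=(cv2.inRange(H,(0,120,60),(8,255,255))>0)&(P[...,2]>110)&(P[...,2]<130);m[:,300:]=0
q=P[m];print(cv2.minAreaRect(q[:,:2].astype(np.float32)),np.median(q[:,2]))
m=(P[...,2]>100)&(P[...,2]<113)&(s['d']>0);m[260:]=0
q=P[m];print(cv2.minAreaRect(q[:,:2].astype(np.float32)),np.median(q[:,2]))
E
python3 mv.py 554.5 105 200 81 9 0
```

```text
((461.1380310058594, 210.77528381347656), (39.29871368408203, 25.83935546875), 77.3128433227539) 119.4849554223699
((645.784423828125, 140.65264892578125), (267.08331298828125, 369.46881103515625), 75.49066162109375) 107.61080213715402
at [551.  101.9 288.2] yaw -11.6 q6 0.17 turn world -87.4 rows 9
[0.04, 0.03, 0.98] [0, 0, np.float64(9.71)]
[0.05, 0.02, 0.98] [0, 0, np.float64(9.71)]
[0.05, 0.02, 0.98] [0, 0, np.float64(9.71)]
[0.05, 0.01, 0.98] [0, 0, np.float64(9.71)]
[0.05, -0.0, 0.98] [0, 0, np.float64(9.71)]
[0.05, -0.01, 0.98] [0, 0, np.float64(9.71)]
[0.05, -0.02, 0.98] [0, 0, np.float64(9.71)]
[0.04, -0.03, 0.98] [0, 0, np.float64(9.71)]
[0.04, -0.03, 0.98] [0, 0, np.float64(9.71)]
```

Request:
send_rows(translation=[[0,0,0.9],[0,0,0.9],[0,0,0.9],[0,0,0.9],[0,0,0.9]], dr=[[0,0,-10.3],[0,0,-10.3],[0,0,-10.3],[0,0,-10.3],[0,0,-10.3]])

```text
clock: 2.28
tcp_pos: [550.8, 102.8, 243.4]
ee_rot: [[-0.647, 0.763, -0.0], [0.763, 0.647, 0.0], [0.0, -0.0, -1.0]]
ft_force: [0.9, 0.6, 0.2]
grip_width: 60.1
finger_force: 0.0
```

Request:
send_rows(translation=[[0,0,0.9],[0,0,0.9],[0,0,0.9],[0,0,0.9],[0,0,0]], dr=[[0,0,-10.3],[0,0,-10.3],[0,0,-10.3],[0,0,-10.3],[0,0,0]])

```text
clock: 2.9
tcp_pos: [550.5, 102.5, 207.0]
ee_rot: [[-0.988, 0.156, -0.002], [0.156, 0.988, 0.0], [0.002, -0.0, -1.0]]
ft_force: [-0.9, 0.4, 0.1]
grip_width: 60.1
finger_force: 0.0
```

```bash
python3 mv.py 554.5 105 147 81; python3 mv.py 554.5 105 147 81 2|tail -1
```

```text
at [550.5 102.5 207. ] yaw 81.0 q6 -1.44 turn world -0.0 rows 2
[-0.18, 0.15, 3.0] [0, 0, np.float64(0.01)]
[-0.18, 0.15, 3.0] [0, 0, np.float64(0.01)]
[-0.18, 0.15, 3.0] [0, 0, np.float64(0.01)]
```

Request:
send_rows(translation=[[-0.18,0.15,1.5],[-0.18,0.15,1.5],[0,0,1.5],[0,0,1.5],[0,0,0]], dr=[[0,0,0],[0,0,0],[0,0,0],[0,0,0],[0,0,0]])

```text
clock: 3.52
tcp_pos: [554.7, 103.4, 145.8]
ee_rot: [[-0.987, 0.158, -0.003], [0.158, 0.988, 0.0], [0.003, -0.0, -1.0]]
ft_force: [-0.6, -0.5, -0.1]
grip_width: 60.1
finger_force: 0.0
```

Request:
send_rows(translation=[[0,0,0],[0,0,0],[0,0,0],[0,0,0],[0,0,0]], dr=[[0,0,0],[0,0,0],[0,0,0],[0,0,0],[0,0,0]], hand=0, squeeze=40)

```text
clock: 4.15
tcp_pos: [555.9, 103.5, 147.9]
ee_rot: [[-0.988, 0.157, 0.0], [0.157, 0.988, 0.0], [-0.0, 0.0, -1.0]]
ft_force: [0.2, 1.9, -0.7]
grip_width: 12.0
finger_force: 1.2
```

Request:
send_rows(translation=[[0,0,0],[0,0,0],[0,0,-0.5],[0,0,-1],[0,0,-2]], dr=[[0,0,0],[0,0,0],[0,0,0],[0,0,0],[0,0,0]])

```text
clock: 4.78
tcp_pos: [554.6, 103.1, 181.9]
ee_rot: [[-0.988, 0.157, -0.004], [0.157, 0.988, -0.0], [0.004, -0.001, -1.0]]
ft_force: [0.2, -1.0, -4.6]
grip_width: 6.5
finger_force: 39.7
```

Request:
send_rows(translation=[[0,0,-3],[0,0,-2],[0,0,0]], dr=[[0,0,0],[0,0,0],[0,0,0]])

```text
clock: 5.15
tcp_pos: [556.8, 103.2, 234.6]
ee_rot: [[-0.988, 0.157, 0.003], [0.157, 0.988, -0.0], [-0.003, 0.0, -1.0]]
ft_force: [0.2, 0.1, -5.1]
grip_width: 6.4
finger_force: 39.7
```

```bash
python3 mv.py 610 -206 230 81
```

```text
at [556.8 103.2 234.6] yaw 81.0 q6 -1.44 turn world 0.0 rows 6
[-1.69, -4.95, 0.08] [0, 0, np.float64(-0.01)]
[-1.69, -4.95, 0.08] [0, 0, np.float64(-0.01)]
[-1.68, -4.95, 0.08] [0, 0, np.float64(-0.01)]
[-1.68, -4.95, 0.08] [0, 0, np.float64(-0.01)]
[-1.68, -4.95, 0.08] [0, 0, np.float64(-0.01)]
[-1.68, -4.95, 0.08] [0, 0, np.float64(-0.01)]
```

Request:
send_rows(translation=[[-0.6,-1.5,0],[-1.1,-3.3,0],[-1.1,-3.3,0],[-1.1,-3.3,0],[-1.1,-3.3,0]], dr=[[0,0,0],[0,0,0],[0,0,0],[0,0,0],[0,0,0]])

```text
clock: 5.78
tcp_pos: [581.3, -51.7, 230.9]
ee_rot: [[-0.987, 0.158, -0.003], [0.158, 0.987, 0.0], [0.003, -0.0, -1.0]]
ft_force: [1.1, 1.0, -5.1]
grip_width: 6.7
finger_force: 39.7
```

Request:
send_rows(translation=[[-1.1,-3.3,1],[-1.1,-3.3,2],[-1.1,-3.3,3],[-1.1,-3.3,3],[-0.7,-1.8,3]], dr=[[0,0,0],[0,0,0],[0,0,0],[0,0,0],[0,0,0]])

```text
clock: 6.4
tcp_pos: [607.6, -208.5, 109.9]
ee_rot: [[-0.987, 0.159, -0.002], [0.159, 0.987, 0.0], [0.002, 0.0, -1.0]]
ft_force: [0.2, 0.1, -5.8]
grip_width: 6.3
finger_force: 39.7
```

Request:
send_rows(translation=[[0,0,2],[0,0,0],[0,0,0]], dr=[[0,0,0],[0,0,0],[0,0,0]])

```text
clock: 6.78
tcp_pos: [609.4, -205.2, 93.6]
ee_rot: [[-0.988, 0.156, 0.001], [0.156, 0.988, -0.0], [-0.001, -0.0, -1.0]]
ft_force: [0.4, 0.7, -4.9]
grip_width: 6.5
finger_force: 39.7
```

```bash
python3 mv.py 610 -206 44 81 5
```

```text
at [ 609.4 -205.2   93.6] yaw 81.0 q6 -1.92 turn world -0.0 rows 5
[-0.02, -0.01, 0.99] [0, 0, np.float64(0.0)]
[-0.02, -0.01, 0.99] [0, 0, np.float64(0.0)]
[-0.02, -0.01, 0.99] [0, 0, np.float64(0.0)]
[-0.02, -0.01, 0.99] [0, 0, np.float64(0.0)]
[-0.02, -0.01, 0.99] [0, 0, np.float64(0.0)]
```

Request:
send_rows(translation=[[0,0,1.5],[0,0,1.5],[0,0,1],[0,0,0.5],[0,0,0.3]], dr=[[0,0,0],[0,0,0],[0,0,0],[0,0,0],[0,0,0]])

```text
clock: 7.4
tcp_pos: [608.9, -205.7, 44.3]
ee_rot: [[-0.988, 0.157, -0.0], [0.157, 0.988, 0.0], [0.0, 0.0, -1.0]]
ft_force: [-0.4, 0.1, -5.3]
grip_width: 6.4
finger_force: 39.7
```

Request:
send_rows(translation=[[0,0,0.1],[0,0,0.1],[0,0,0]], dr=[[0,0,0],[0,0,0],[0,0,0]])

```text
clock: 7.78
tcp_pos: [609.4, -205.6, 43.8]
ee_rot: [[-0.988, 0.157, 0.001], [0.157, 0.988, -0.0], [-0.001, -0.0, -1.0]]
ft_force: [-1.6, 3.0, 3.2]
grip_width: 6.4
finger_force: 39.1
```

Request:
send_rows(translation=[[0,0,0],[0,0,0],[0,0,0],[0,0,0],[0,0,0]], dr=[[0,0,0],[0,0,0],[0,0,0],[0,0,0],[0,0,0]], hand=4.25)

```text
clock: 8.4
tcp_pos: [609.0, -205.9, 42.7]
ee_rot: [[-0.988, 0.157, 0.0], [0.157, 0.988, -0.0], [-0.0, -0.0, -1.0]]
ft_force: [0.7, 0.3, -0.0]
grip_width: 42.3
finger_force: 0.0
```

Request:
send_rows(translation=[[0,0,-2],[0,0,-4],[0,0,-6],[0,0,-6],[0,0,0]], dr=[[0,0,0],[0,0,0],[0,0,0],[0,0,0],[0,0,0]])

```text
clock: 9.02
tcp_pos: [612.3, -207.4, 231.6]
ee_rot: [[-0.988, 0.157, 0.012], [0.157, 0.988, -0.007], [-0.013, -0.005, -1.0]]
ft_force: [-0.5, -0.6, -0.4]
grip_width: 42.8
finger_force: 0.0
```

```bash
python3 - <<'E'
from h import *
# chest frame from button (mean of views) and yaw
yaw=np.radians(-12.0);X=np.array([np.cos(yaw),np.sin(yaw)]);Y=np.array([-X[1],X[0]])
b=np.array([460.5,208.5]);O=b+111*X;print('origin',O,'front/back corners',[ (O+a*75*X+c*158*Y).round() for a in(-1,1) for c in(-1,1)])
# chest geometry check in the scene depth: lid top points
for n in('scene','side'):
    s=np.load(f'pics/{n}0.npz');P=s['P']
    q=P[(P[...,2]>104)&(P[...,2]<112)&(s['d']>0)][:,:2]-O
    a=q@X;c=q@Y;k=(abs(a)<90)&(abs(c)<175)
    a=a[k];c=c[k];print(n,np.percentile(a[abs(c)>40],[1,99]).round(1),np.percentile(c,[1,99]).round(1))
    # yaw: slope of y-ends edges
    for lo in np.arange(-140,141,70):
        kk=abs(c-lo)<15;print(lo,np.percentile(a[kk],[3,97]).round(1) if kk.sum()>20 else None)
# press: fingers at chest x -111 and -51
T=O-81*X;print('press tcp',T)
E
python3 mv.py 488 203 220 -12
```

```text
origin [569.07438368 185.42180232] front/back corners [array([463.,  46.]), array([529., 356.]), array([610.,  15.]), array([675., 324.])]
scene [-76.7  74.2] [-156.6  154. ]
-140 [-71.2  70.3]
-70 [-74.1  72.8]
0 [-76.2  68.9]
70 [-73.3  70.2]
140 [-75.1  68.1]
side [-78.2  71.9] [-158.3  153.5]
-140 [-72.5  67.3]
-70 [-76.5  70.8]
0 [-79.3  70.3]
70 [-75.8  68.1]
140 [-77.  67.]
press tcp [489.84442802 202.26264928]
at [ 612.3 -207.4  231.6] yaw 81.0 q6 -1.92 turn world 87.0 rows 10
[1.87, 3.86, 0.12] [0, 0, np.float64(-8.7)]
[1.27, 4.1, 0.12] [0, 0, np.float64(-8.7)]
[0.63, 4.24, 0.12] [0, 0, np.float64(-8.7)]
[-0.02, 4.29, 0.12] [0, 0, np.float64(-8.7)]
[-0.67, 4.24, 0.12] [0, 0, np.float64(-8.7)]
[-1.3, 4.09, 0.12] [0, 0, np.float64(-8.7)]
[-1.9, 3.84, 0.12] [0, 0, np.float64(-8.7)]
[-2.46, 3.51, 0.12] [0, 0, np.float64(-8.7)]
[-2.97, 3.1, 0.12] [0, 0, np.float64(-8.7)]
[-3.4, 2.61, 0.12] [0, 0, np.float64(-8.7)]
```

```bash
python3 mv.py 488 200 220 -11.5 10 -180
```

```text
at [ 612.3 -207.4  231.6] yaw 81.0 q6 -1.92 turn world -92.5 rows 10
[1.87, 3.83, 0.12] [0, 0, np.float64(9.25)]
[2.46, 3.48, 0.12] [0, 0, np.float64(9.25)]
[2.98, 3.04, 0.12] [0, 0, np.float64(9.25)]
[3.43, 2.52, 0.12] [0, 0, np.float64(9.25)]
[3.79, 1.94, 0.12] [0, 0, np.float64(9.25)]
[4.06, 1.3, 0.12] [0, 0, np.float64(9.25)]
[4.21, 0.63, 0.12] [0, 0, np.float64(9.25)]
[4.26, -0.05, 0.12] [0, 0, np.float64(9.25)]
[4.2, -0.74, 0.12] [0, 0, np.float64(9.25)]
[4.02, -1.4, 0.12] [0, 0, np.float64(9.25)]
```

Request:
send_rows(translation=[[1.9,3.8,0.1],[2.5,3.5,0.1],[3.0,3.0,0.1],[3.4,2.5,0.1],[3.8,1.9,0.1]], dr=[[0,0,9.25],[0,0,9.25],[0,0,9.25],[0,0,9.25],[0,0,9.25]])

```text
clock: 9.65
tcp_pos: [544.9, -1.5, 217.8]
ee_rot: [[-0.565, 0.825, -0.0], [0.825, 0.565, 0.0], [0.0, 0.0, -1.0]]
ft_force: [0.5, 0.6, 1.0]
grip_width: 42.3
finger_force: 0.0
```

Request:
send_rows(translation=[[4.1,1.3,0.1],[4.2,0.6,0.1],[4.3,0,0.1],[4.2,-0.7,0.1],[4.0,-1.4,0.1]], dr=[[0,0,9.25],[0,0,9.25],[0,0,9.25],[0,0,9.25],[0,0,9.25]])

```text
clock: 10.28
tcp_pos: [483.1, 202.8, 212.9]
ee_rot: [[0.205, 0.979, 0.0], [0.979, -0.205, 0.0], [0.0, 0.0, -1.0]]
ft_force: [0.0, -0.3, 0.1]
grip_width: 42.2
finger_force: 0.0
```

Request:
send_rows(translation=[[0,0,0],[0,0,0]], dr=[[0,0,0],[0,0,0]])

```text
clock: 10.52
tcp_pos: [483.9, 201.2, 212.8]
ee_rot: [[0.198, 0.98, 0.0], [0.98, -0.198, -0.0], [-0.0, 0.0, -1.0]]
ft_force: [1.1, -0.4, 0.2]
grip_width: 42.3
finger_force: 0.0
```

```bash
python3 mv.py 488 200 130 -11.5 4
python3 - <<'E'
from h import *
cm,im,P,d=snap('wrist','w2')
H=cv2.cvtColor(im,cv2.COLOR_RGB2HSV)
m=(cv2.inRange(H,(0,120,60),(8,255,255))>0)&(P[...,2]>110)&(P[...,2]<130)
q=P[m];print(len(q),cv2.minAreaRect(q[:,:2].astype(np.float32)) if len(q)>5 else 0)
E
```

```text
at [483.9 201.2 212.8] yaw -11.4 q6 0.37 turn world -0.1 rows 4
[-0.01, 0.11, 2.07] [0, 0, np.float64(0.03)]
[-0.01, 0.11, 2.07] [0, 0, np.float64(0.03)]
[-0.01, 0.11, 2.07] [0, 0, np.float64(0.03)]
[-0.01, 0.11, 2.07] [0, 0, np.float64(0.03)]
1405 ((460.455322265625, 210.98414611816406), (39.845802307128906, 25.470176696777344), 78.6893539428711)
```

View pics/w2.png

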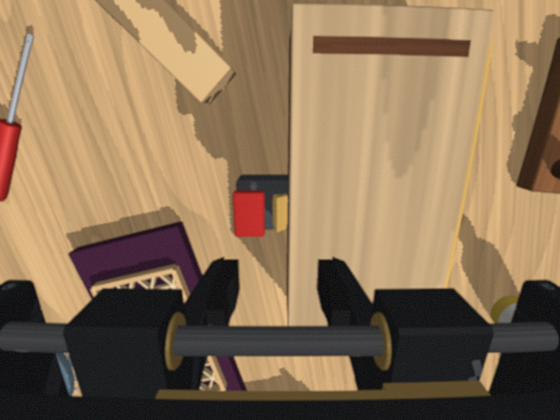

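Request:
send_rows(translation=[[0.0,0.3,2.5],[-0.0,0.3,2.5],[0,0,2.0],[0,0,1.4],[0,0,0]], dr=[[0,0,0],[0,0,0],[0,0,0],[0,0,0],[0,0,0]])

```text
clock: 11.2
tcp_pos: [489.4, 199.4, 127.8]
ee_rot: [[0.201, 0.98, -0.002], [0.98, -0.201, -0.0], [-0.001, -0.002, -1.0]]
ft_force: [0.5, -0.0, -0.4]
grip_width: 42.7
finger_force: 0.0
```

Request:
send_rows(translation=[[0,0,0.2],[0,0,0.2],[0,0,0.2],[0,0,0.2],[0,0,0]], dr=[[0,0,0],[0,0,0],[0,0,0],[0,0,0],[0,0,0]])

```text
clock: 11.82
tcp_pos: [489.7, 200.3, 120.6]
ee_rot: [[0.2, 0.98, -0.0], [0.98, -0.2, -0.0], [-0.0, -0.0, -1.0]]
ft_force: [0.5, 0.1, 0.3]
grip_width: 42.5
finger_force: 0.0
```

Request:
send_rows(translation=[[0,0,0.2],[0,0,0.2],[0,0,0.2],[0,0,0.1],[0,0,0.1]], dr=[[0,0,0],[0,0,0],[0,0,0],[0,0,0],[0,0,0]])

```text
clock: 12.45
tcp_pos: [489.9, 200.4, 112.7]
ee_rot: [[0.2, 0.98, 0.0], [0.98, -0.2, 0.0], [0.0, 0.0, -1.0]]
ft_force: [-2.0, -0.4, 3.3]
grip_width: 42.5
finger_force: 1.7
```

Request:
send_rows(translation=[[0,0,0.1],[0,0,0],[0,0,0]], dr=[[0,0,0],[0,0,0],[0,0,0]])

```text
clock: 12.82
tcp_pos: [489.9, 200.4, 111.9]
ee_rot: [[0.2, 0.98, 0.0], [0.98, -0.2, 0.0], [0.0, 0.0, -1.0]]
ft_force: [-1.8, 0.6, 4.4]
grip_width: 42.7
finger_force: 2.3
```

Request:
send_rows(translation=[[0,0,0.1],[0,0,0],[0,0,0]], dr=[[0,0,0],[0,0,0],[0,0,0]])

```text
clock: 13.2
tcp_pos: [489.9, 200.3, 110.7]
ee_rot: [[0.2, 0.98, 0.0], [0.98, -0.2, 0.0], [0.0, 0.0, -1.0]]
ft_force: [-1.7, 0.8, 4.7]
grip_width: 42.6
finger_force: 2.4
```

```bash
python3 - <<'E'
from h import *
X=np.array([.98,-.199]);O=np.array([568.5,185.])
for n in('scene','side'):
    cm,im,P,d=snap(n); q=P[(d>0)&(P[...,2]>100)&(P[...,2]<118)]
    r=q[:,:2]-O; a=r@X;c=r@np.array([.199,.98]);k=(abs(a)<70)&(abs(c)<150)&(abs(c)>50)
    print(n,np.polyfit(a[k],q[k,2],1))
E
```

```text
scene [-1.9911266e-02  1.0929515e+02]
side [-2.00894630e-02  1.08598104e+02]
```

```bash
cat > lid.py <<'E'
from h import *
import sys
X=np.array([.98,-.199]);O=np.array([568.5,185.])
o=sensors.get_obs();p=np.array(o['tcp_pos']);cx=(p[:2]-O)@X
print('chest x',cx.round(1),'z',p[2].round(1))
a,z=cx,p[2]
for t in np.arange(float(sys.argv[1]),1.66,.1):
    s,c=np.sin(t),np.cos(t);r=134
    A=75-r*c+8*s-21.25;Z=100+r*s+8*c
    if t>1.5:A+=5*(t-1.5)/.1
    print(round(t,2),'y',round((A-a)/10,2),'z',round((z-Z)/10,2));a,z=A,Z
E
python3 lid.py .1
```

```text
chest x -80.1 z 110.7
0.1 y 0.13 z -1.06
0.2 y 0.28 z -1.31
0.3 y 0.41 z -1.28
0.4 y 0.53 z -1.23
0.5 y 0.65 z -1.17
0.6 y 0.77 z -1.1
0.7 y 0.87 z -1.02
0.8 y 0.97 z -0.93
0.9 y 1.06 z -0.82
1.0 y 1.14 z -0.71
1.1 y 1.2 z -0.6
1.2 y 1.26 z -0.47
1.3 y 1.3 z -0.35
1.4 y 1.32 z -0.22
1.5 y 1.34 z -0.08
1.6 y 1.84 z 0.05
```

Request:
send_rows(translation=[[0,0,-0.3],[0,0,-0.4],[0.0,0.2,-0.4],[0,0.2,-1.2],[0,0.4,-1.3]], dr=[[0,0,0],[0,0,0],[0,0,0],[0,0,0],[0,0,0]])

```text
clock: 13.92
tcp_pos: [497.8, 198.5, 147.6]
ee_rot: [[0.2, 0.98, -0.0], [0.98, -0.2, -0.0], [-0.0, -0.0, -1.0]]
ft_force: [0.9, -0.6, 1.0]
grip_width: 42.6
finger_force: 0.6
```

Request:
send_rows(translation=[[0,0.5,-1.2],[0,0.65,-1.2],[0,0,0]], dr=[[0,0,0],[0,0,0],[0,0,0]])

```text
clock: 14.3
tcp_pos: [510.4, 196.4, 172.3]
ee_rot: [[0.2, 0.98, 0.003], [0.98, -0.2, 0.0], [0.001, 0.003, -1.0]]
ft_force: [1.7, -0.1, 2.5]
grip_width: 42.6
finger_force: 0.7
```

```bash
python3 lid.py .6; python3 - <<'E'
from h import *
snap('side','s2')
E
```

```text
chest x -59.2 z 172.3
0.6 y 0.68 z -1.0
0.7 y 0.87 z -1.02
0.8 y 0.97 z -0.93
0.9 y 1.06 z -0.82
1.0 y 1.14 z -0.71
1.1 y 1.2 z -0.6
1.2 y 1.26 z -0.47
1.3 y 1.3 z -0.35
1.4 y 1.32 z -0.22
1.5 y 1.34 z -0.08
1.6 y 1.84 z 0.05
```

View pics/s2.png

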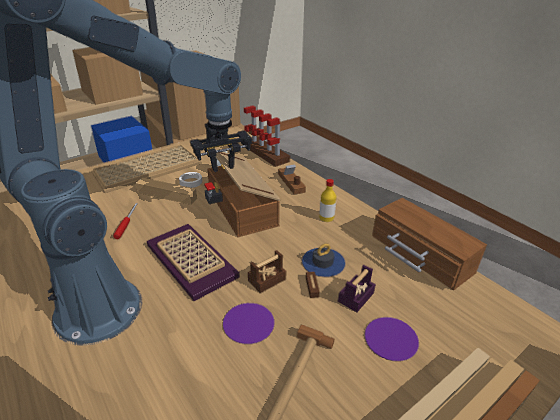

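The lid is open about 0.5 rad and resting under the finger at (225,165). The weight stands on the blue mat at (323,258). I continue along the arc.

Request:
send_rows(translation=[[0,0.7,-1.0],[0,0.87,-1.0],[0,0.97,-0.95],[0,1.05,-0.8],[0,1.15,-0.7]], dr=[[0,0,0],[0,0,0],[0,0,0],[0,0,0],[0,0,0]])

```text
clock: 14.98
tcp_pos: [556.3, 186.8, 215.8]
ee_rot: [[0.2, 0.98, 0.0], [0.98, -0.2, 0.0], [0.0, 0.0, -1.0]]
ft_force: [-0.1, 0.4, 0.8]
grip_width: 42.7
finger_force: 0.3
```

Request:
send_rows(translation=[[0,1.2,-0.6],[0,1.25,-0.5],[0,1.3,-0.35],[0,1.3,-0.2],[0,1.3,-0.1]], dr=[[0,0,0],[0,0,0],[0,0,0],[0,0,0],[0,0,0]])

```text
clock: 15.6
tcp_pos: [618.4, 174.0, 232.6]
ee_rot: [[0.2, 0.98, -0.0], [0.98, -0.2, -0.0], [-0.0, -0.0, -1.0]]
ft_force: [0.1, 0.6, 0.0]
grip_width: 42.5
finger_force: 0.1
```

Request:
send_rows(translation=[[0,0.8,0],[0,0.8,0],[0,0.7,0],[0,0,0]], dr=[[0,0,0],[0,0,0],[0,0,0],[0,0,0]])

```text
clock: 16.1
tcp_pos: [640.4, 169.4, 232.5]
ee_rot: [[0.2, 0.98, -0.0], [0.98, -0.2, -0.0], [-0.0, -0.0, -1.0]]
ft_force: [0.7, -1.8, 0.2]
grip_width: 42.9
finger_force: 0.3
```

```bash
python3 lid.py 1.6; python3 - <<'E'
from h import *
snap('side','s3')
E
```

```text
chest x 73.6 z 232.5
1.6 y -0.29 z -0.12
```

View pics/s3.png

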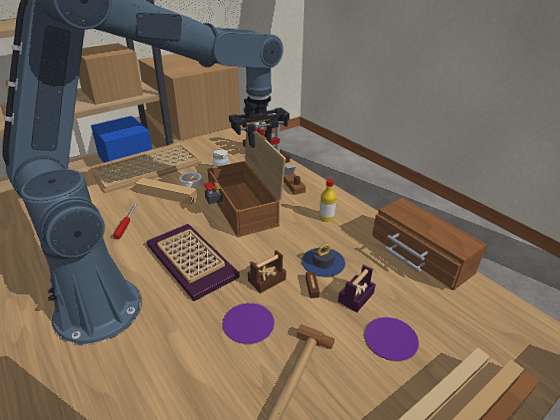

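Request:
send_rows(translation=[[0,0.4,0],[0,0.4,0],[0,0,-2],[0,0,-4],[0,0,-4]], dr=[[0,0,0],[0,0,0],[0,0,0],[0,0,0],[0,0,0]])

```text
clock: 16.77
tcp_pos: [648.0, 168.1, 335.4]
ee_rot: [[0.2, 0.98, 0.001], [0.98, -0.2, 0.0], [0.0, 0.001, -1.0]]
ft_force: [1.0, 0.3, -0.2]
grip_width: 42.9
finger_force: 0.0
```

```bash
python3 mv.py 428 -171 220 91.5 12 180
```

```text
at [648.  168.1 335.4] yaw -11.5 q6 0.28 turn world 103.0 rows 12
[-3.14, -1.23, 0.96] [0, 0, np.float64(-8.59)]
[-2.92, -1.69, 0.96] [0, 0, np.float64(-8.59)]
[-2.63, -2.1, 0.96] [0, 0, np.float64(-8.59)]
[-2.29, -2.47, 0.96] [0, 0, np.float64(-8.59)]
[-1.89, -2.79, 0.96] [0, 0, np.float64(-8.59)]
[-1.46, -3.04, 0.96] [0, 0, np.float64(-8.59)]
[-0.99, -3.22, 0.96] [0, 0, np.float64(-8.59)]
[-0.5, -3.33, 0.96] [0, 0, np.float64(-8.59)]
[0.01, -3.37, 0.96] [0, 0, np.float64(-8.59)]
[0.51, -3.33, 0.96] [0, 0, np.float64(-8.59)]
[1.0, -3.22, 0.96] [0, 0, np.float64(-8.59)]
[1.47, -3.03, 0.96] [0, 0, np.float64(-8.59)]
```

Request:
send_rows(translation=[[-3.1,-1.2,0],[-2.9,-1.7,0],[-2.6,-2.1,0],[-2.3,-2.5,0],[-1.9,-2.8,1]], dr=[[0,0,-8.6],[0,0,-8.6],[0,0,-8.6],[0,0,-8.6],[0,0,-8.6]])

```text
clock: 17.4
tcp_pos: [556.3, 26.3, 325.3]
ee_rot: [[-0.526, 0.85, 0.004], [0.85, 0.526, -0.001], [-0.003, 0.003, -1.0]]
ft_force: [0.7, -0.7, 0.2]
grip_width: 42.9
finger_force: 0.0
```

Request:
send_rows(translation=[[-1.5,-3.0,1.0],[-1.0,-3.2,1.0],[-0.5,-3.3,2],[0,-3.4,2],[0.5,-3.3,2]], dr=[[0,0,-8.6],[0,0,-8.6],[0,0,-8.6],[0,0,-8.6],[0,0,-8.6]])

```text
clock: 18.02
tcp_pos: [465.8, -115.3, 244.0]
ee_rot: [[-0.965, 0.263, 0.002], [0.263, 0.965, -0.001], [-0.003, -0.001, -1.0]]
ft_force: [-0.7, 0.6, -0.5]
grip_width: 42.7
finger_force: 0.0
```

Request:
send_rows(translation=[[1.0,-3.2,2.0],[1.5,-3.0,0.5],[0,0,0],[0,0,0]], dr=[[0,0,-8.6],[0,0,-8.6],[0,0,0],[0,0,0]])

```text
clock: 18.52
tcp_pos: [430.0, -170.4, 219.0]
ee_rot: [[-1.0, -0.026, 0.002], [-0.026, 1.0, -0.001], [-0.002, -0.001, -1.0]]
ft_force: [0.0, -0.8, -0.7]
grip_width: 42.6
finger_force: 0.0
```

```bash
cat > tote.py <<'E'
from h import *
import sys
x,y=map(float,sys.argv[1:3])
for n in ['wrist','side']+sys.argv[3:]:
    cm,im,P,d=snap(n,'t_'+n)
    for z0,z1 in((20,95),(62,90)):
        m=(P[...,2]>z0)&(P[...,2]<z1)&(d>0)&(np.hypot(P[...,0]-x,P[...,1]-y)<75)
        if n=='wrist': m[250:]=0
        q=P[m]
        if len(q)<20: print(n,z0,len(q));continue
        r=cv2.minAreaRect(q[:,:2].astype(np.float32));print(n,z0,np.round(r[0],1),np.round(r[1],1),round(r[2],1),np.percentile(q[:,2],[5,50,98]).round(1),len(q))
    # bar: points close to the handle axis between boards
E
python3 tote.py 428 -171 scene
```

```text
wrist 20 [ 428.9 -168.5] [90.3 60.2] 1.4 [23.  33.4 80.2] 4646
wrist 62 [ 428.9 -168.7] [90.3 27.8] 1.6 [70.6 75.4 80.7] 1486
side 20 [ 426.7 -172.7] [92.2 61. ] 0.4 [21.6 32.7 79.9] 803
side 62 [ 426.6 -171. ] [91.4 29.7] 2.4 [64.6 74.2 80.7] 211
scene 20 [ 427.  -170.1] [95.  62.2] 1.4 [22.5 34.2 81.6] 649
scene 62 [ 427.  -170.9] [94.9 30.1] 1.4 [65.1 75.5 83.1] 184
```

View pics/t_wrist.png

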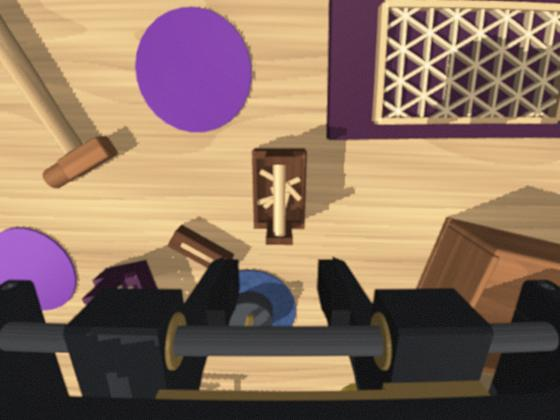

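```bash
python3 mv.py 428 -170.5 52 91.5 5
```

```text
at [ 429.9 -169.8  218.4] yaw 91.7 q6 -2.23 turn world -0.2 rows 5
[0.04, -0.01, 3.33] [0, 0, np.float64(0.03)]
[0.04, -0.01, 3.33] [0, 0, np.float64(0.03)]
[0.04, -0.01, 3.33] [0, 0, np.float64(0.03)]
[0.04, -0.01, 3.33] [0, 0, np.float64(0.03)]
[0.04, -0.01, 3.33] [0, 0, np.float64(0.03)]
```

Request:
send_rows(translation=[[0.1,0,4],[0.1,0,4],[0,0,3.5],[0,0,3],[0,0,2.1]], dr=[[0,0,0],[0,0,0],[0,0,0],[0,0,0],[0,0,0]])

```text
clock: 19.3
tcp_pos: [427.3, -169.4, 50.5]
ee_rot: [[-1.0, -0.029, -0.001], [-0.029, 1.0, 0.001], [0.001, 0.001, -1.0]]
ft_force: [0.9, -0.7, -0.3]
grip_width: 42.7
finger_force: 0.0
```

Request:
send_rows(translation=[[0,0,0],[0,0,0],[0,0,0],[0,0,0],[0,0,0]], dr=[[0,0,0],[0,0,0],[0,0,0],[0,0,0],[0,0,0]], hand=0, squeeze=30)

```text
clock: 19.92
tcp_pos: [428.0, -170.6, 52.6]
ee_rot: [[-1.0, -0.029, 0.002], [-0.029, 1.0, -0.001], [-0.002, -0.001, -1.0]]
ft_force: [0.7, 2.1, 6.9]
grip_width: 10.3
finger_force: 29.4
```

Request:
send_rows(translation=[[0,0,0],[0,0,0],[0,0,-1],[0,0,-2],[0,0,-2]], dr=[[0,0,0],[0,0,0],[0,0,0],[0,0,0],[0,0,0]])

```text
clock: 20.55
tcp_pos: [426.7, -170.4, 102.3]
ee_rot: [[-1.0, -0.029, -0.001], [-0.029, 1.0, 0.0], [0.001, 0.0, -1.0]]
ft_force: [0.5, 0.1, -2.0]
grip_width: 10.4
finger_force: 30.0
```

Request:
send_rows(translation=[[0,0,-3],[0,0,-3],[0,0,-3],[0,0,-2],[0,0,0]], dr=[[0,0,0],[0,0,0],[0,0,0],[0,0,0],[0,0,0]])

```text
clock: 21.18
tcp_pos: [427.8, -171.1, 213.3]
ee_rot: [[-1.0, -0.029, 0.003], [-0.029, 1.0, -0.002], [-0.003, -0.002, -1.0]]
ft_force: [-0.2, 0.0, -2.0]
grip_width: 10.2
finger_force: 30.0
```

```bash
python3 mv.py 556 127 200 78.5 9
```

```text
at [ 427.8 -171.1  213.3] yaw 91.7 q6 -2.24 turn world -13.2 rows 9
[-1.52, 3.27, 0.15] [0, 0, np.float64(1.46)]
[-1.44, 3.31, 0.15] [0, 0, np.float64(1.46)]
[-1.35, 3.34, 0.15] [0, 0, np.float64(1.46)]
[-1.26, 3.38, 0.15] [0, 0, np.float64(1.46)]
[-1.18, 3.41, 0.15] [0, 0, np.float64(1.46)]
[-1.09, 3.44, 0.15] [0, 0, np.float64(1.46)]
[-1.0, 3.46, 0.15] [0, 0, np.float64(1.46)]
[-0.91, 3.49, 0.15] [0, 0, np.float64(1.46)]
[-0.83, 3.51, 0.15] [0, 0, np.float64(1.46)]
```

Request:
send_rows(translation=[[-0.7,1.5,0],[-1.1,2.4,0],[-1.5,3.3,0],[-1.4,3.3,0],[-1.3,3.4,0]], dr=[[0,0,0.7],[0,0,1.2],[0,0,1.5],[0,0,1.5],[0,0,1.5]])

```text
clock: 21.8
tcp_pos: [488.8, -31.2, 210.2]
ee_rot: [[-0.996, 0.084, -0.002], [0.084, 0.996, 0.0], [0.002, 0.0, -1.0]]
ft_force: [0.1, -0.2, -3.0]
grip_width: 10.3
finger_force: 30.0
```

Request:
send_rows(translation=[[-1.3,3.4,0],[-1.2,3.4,0],[-1.1,3.5,0],[-1.0,3.4,0],[-0.6,2.0,0]], dr=[[0,0,1.5],[0,0,1.5],[0,0,1.5],[0,0,1.4],[0,0,1.0]])

```text
clock: 22.42
tcp_pos: [560.7, 118.1, 209.8]
ee_rot: [[-0.98, 0.201, -0.003], [0.201, 0.98, -0.0], [0.003, -0.001, -1.0]]
ft_force: [0.3, -0.3, -3.3]
grip_width: 10.5
finger_force: 30.0
```

Request:
send_rows(translation=[[-0.2,0.9,0],[0,0,0],[0,0,0]], dr=[[0,0,0],[0,0,0],[0,0,0]])

```text
clock: 22.8
tcp_pos: [564.6, 124.3, 211.3]
ee_rot: [[-0.979, 0.202, -0.001], [0.202, 0.979, -0.0], [0.001, -0.001, -1.0]]
ft_force: [0.2, -0.4, -2.1]
grip_width: 10.4
finger_force: 30.0
```

```bash
python3 mv.py 556 127 60 78.5 5
```

```text
at [564.6 124.3 211.3] yaw 78.3 q6 -1.36 turn world 0.2 rows 5
[0.18, 0.02, 3.03] [0, 0, np.float64(-0.03)]
[0.18, 0.02, 3.03] [0, 0, np.float64(-0.03)]
[0.18, 0.02, 3.03] [0, 0, np.float64(-0.03)]
[0.18, 0.02, 3.03] [0, 0, np.float64(-0.03)]
[0.18, 0.02, 3.03] [0, 0, np.float64(-0.03)]
```

Request:
send_rows(translation=[[0.9,0.1,2],[0,0.1,3],[0,0,3],[0,0,3],[0,0,2]], dr=[[0,0,0],[0,0,0],[0,0,0],[0,0,0],[0,0,0]])

```text
clock: 23.42
tcp_pos: [555.8, 127.8, 80.3]
ee_rot: [[-0.979, 0.203, -0.002], [0.203, 0.979, -0.0], [0.002, -0.001, -1.0]]
ft_force: [-0.2, -0.4, -2.4]
grip_width: 10.5
finger_force: 30.0
```

Request:
send_rows(translation=[[0,0,1],[0,0,0.7],[0,0,0.2],[0,0,0.2],[0,0,0]], dr=[[0,0,0],[0,0,0],[0,0,0],[0,0,0],[0,0,0]])

```text
clock: 24.05
tcp_pos: [556.9, 128.9, 61.1]
ee_rot: [[-0.979, 0.202, 0.001], [0.202, 0.979, 0.0], [-0.001, 0.0, -1.0]]
ft_force: [-0.3, -0.7, -2.2]
grip_width: 10.3
finger_force: 30.0
```

Request:
send_rows(translation=[[0,0,0.1],[0,0,0.1],[0,0,0]], dr=[[0,0,0],[0,0,0],[0,0,0]])

```text
clock: 24.42
tcp_pos: [557.3, 129.9, 60.3]
ee_rot: [[-0.979, 0.202, 0.001], [0.202, 0.979, 0.001], [-0.001, 0.002, -1.0]]
ft_force: [-3.6, 4.0, 7.8]
grip_width: 10.4
finger_force: 29.3
```

Contact with the floor. I release and rise, then go to the purple tote.

Request:
send_rows(translation=[[0,0,0],[0,0,0],[0,0,0],[0,0,0],[0,0,0]], dr=[[0,0,0],[0,0,0],[0,0,0],[0,0,0],[0,0,0]], hand=4)

```text
clock: 25.05
tcp_pos: [556.7, 128.7, 58.6]
ee_rot: [[-0.979, 0.202, -0.0], [0.202, 0.979, -0.0], [0.0, -0.0, -1.0]]
ft_force: [0.2, -0.6, -0.1]
grip_width: 40.0
finger_force: 0.0
```

Request:
send_rows(translation=[[0,0,-2],[0,0,-4],[0,0,-5],[0,0,-5],[0,0,0]], dr=[[0,0,0],[0,0,0],[0,0,0],[0,0,0],[0,0,0]])

```text
clock: 25.68
tcp_pos: [559.5, 128.9, 223.8]
ee_rot: [[-0.979, 0.202, 0.009], [0.202, 0.979, 0.0], [-0.009, 0.002, -1.0]]
ft_force: [0.8, 0.3, -0.3]
grip_width: 40.1
finger_force: 0.0
```

```bash
python3 tote.py 557 128 scene; python3 - <<'E'
from h import *
# tote C in side view now
for n in('side','scene'):
    cm,im,P,d=snap(n)
    q=P[(d>0)&(P[...,2]>62)&(P[...,2]<90)&(np.hypot(P[...,0]-585,P[...,1]+365)<110)]
    print(n,len(q),cv2.minAreaRect(q[:,:2].astype(np.float32)))
E
python3 mv.py 585 -365 220 104 12
```

```text
wrist 20 [553.6 128.8] [ 69.6 142.5] 78.5 [30.7 41.4 88.1] 5332
wrist 62 [558.1 130.8] [28.  90.6] 78.2 [72.8 83.2 88.6] 1602
side 20 [568.1 127.1] [ 70.8 114.8] 76.8 [31.6 59.5 89.7] 439
side 62 [568.1 126.6] [ 69.8 114.6] 76.8 [65.  80.1 88.7] 197
scene 20 [558.3 127.7] [ 63.2 146. ] 78.1 [25.7 43.5 90.1] 548
scene 62 [558.5 126.2] [ 62.4 144.1] 77.2 [64.4 80.7 89.4] 171
side 245 ((584.530029296875, -364.77496337890625), (93.35974884033203, 29.803543090820312), 13.12315845489502)
scene 227 ((585.6174926757812, -365.6440734863281), (91.19757080078125, 28.889183044433594), 14.12435531616211)
at [555.6 128.8 216.7] yaw 78.4 q6 -1.35 turn world 25.6 rows 12
[-1.07, -3.98, -0.03] [0, 0, np.float64(-2.14)]
[-0.92, -4.02, -0.03] [0, 0, np.float64(-2.14)]
[-0.77, -4.05, -0.03] [0, 0, np.float64(-2.14)]
[-0.62, -4.08, -0.03] [0, 0, np.float64(-2.14)]
[-0.47, -4.1, -0.03] [0, 0, np.float64(-2.14)]
[-0.31, -4.11, -0.03] [0, 0, np.float64(-2.14)]
[-0.16, -4.12, -0.03] [0, 0, np.float64(-2.14)]
[-0.01, -4.12, -0.03] [0, 0, np.float64(-2.14)]
[0.15, -4.12, -0.03] [0, 0, np.float64(-2.14)]
[0.3, -4.11, -0.03] [0, 0, np.float64(-2.14)]
[0.45, -4.1, -0.03] [0, 0, np.float64(-2.14)]
[0.61, -4.08, -0.03] [0, 0, np.float64(-2.14)]
```

Request:
send_rows(translation=[[-1.1,-4.0,0],[-0.9,-4.0,0],[-0.8,-4.05,0],[-0.6,-4.1,0],[-0.5,-4.1,0]], dr=[[0,0,-2.1],[0,0,-2.1],[0,0,-2.1],[0,0,-2.1],[0,0,-2.1]])

```text
clock: 26.55
tcp_pos: [568.3, -78.4, 216.9]
ee_rot: [[-1.0, 0.019, -0.003], [0.019, 1.0, 0.001], [0.003, 0.001, -1.0]]
ft_force: [0.6, 0.6, -0.8]
grip_width: 40.0
finger_force: 0.0
```

Request:
send_rows(translation=[[-0.3,-4.1,0],[-0.2,-4.1,0],[0,-4.1,0],[0.15,-4.1,0],[0.3,-4.1,0]], dr=[[0,0,-2.2],[0,0,-2.2],[0,0,-2.2],[0,0,-2.2],[0,0,-2.2]])

```text
clock: 27.18
tcp_pos: [580.6, -283.1, 216.6]
ee_rot: [[-0.985, -0.172, -0.002], [-0.172, 0.985, 0.002], [0.002, 0.002, -1.0]]
ft_force: [-0.7, 0.5, -0.1]
grip_width: 40.3
finger_force: 0.0
```

Request:
send_rows(translation=[[0.45,-4.1,0],[0.6,-4.1,0],[0,0,0],[0,0,0]], dr=[[0,0,-2.1],[0,0,-2.1],[0,0,0],[0,0,0]])

```text
clock: 27.68
tcp_pos: [586.0, -363.8, 217.0]
ee_rot: [[-0.97, -0.242, -0.002], [-0.242, 0.97, 0.002], [0.001, 0.003, -1.0]]
ft_force: [0.4, 0.5, 0.1]
grip_width: 40.3
finger_force: 0.0
```

```bash
python3 tote.py 585 -365; python3 mv.py 585 -364.5 52 103.8 5
```

```text
wrist 20 [ 586.6 -363.6] [90.7 60.1] 14.0 [23.  33.4 80.2] 4698
wrist 62 [ 586.6 -363.5] [90.7 28. ] 14.0 [70.5 75.3 80.6] 1507
side 20 [ 584.4 -365.5] [95.2 61.4] 13.9 [22.4 35.1 81.3] 851
side 62 [ 584.8 -365.1] [94.2 29.1] 14.0 [64.5 75.6 82.3] 242
at [ 586.5 -363.3  217.9] yaw 104.1 q6 -2.54 turn world -0.3 rows 5
[0.04, -0.02, 3.32] [0, 0, np.float64(0.06)]
[0.04, -0.02, 3.32] [0, 0, np.float64(0.06)]
[0.04, -0.02, 3.32] [0, 0, np.float64(0.06)]
[0.04, -0.02, 3.32] [0, 0, np.float64(0.06)]
[0.04, -0.02, 3.32] [0, 0, np.float64(0.06)]
```

Request:
send_rows(translation=[[0.1,0,4],[0,-0.1,4],[0,0,3.5],[0,0,3],[0,0,2.0]], dr=[[0,0,0],[0,0,0],[0,0,0],[0,0,0],[0,0,0]])

```text
clock: 28.4
tcp_pos: [585.6, -364.2, 52.2]
ee_rot: [[-0.97, -0.244, -0.001], [-0.244, 0.97, 0.001], [0.001, 0.002, -1.0]]
ft_force: [0.1, 0.2, -0.2]
grip_width: 39.8
finger_force: 0.0
```

Request:
send_rows(translation=[[0,0,0],[0,0,0],[0,0,0],[0,0,0],[0,0,0]], dr=[[0,0,0],[0,0,0],[0,0,0],[0,0,0],[0,0,0]], hand=0, squeeze=30)

```text
clock: 29.02
tcp_pos: [586.6, -366.2, 55.4]
ee_rot: [[-0.97, -0.243, 0.002], [-0.243, 0.97, -0.001], [-0.001, -0.001, -1.0]]
ft_force: [0.1, 3.7, 6.0]
grip_width: 10.8
finger_force: 30.0
```

Request:
send_rows(translation=[[0,0,0],[0,0,0],[0,0,-1],[0,0,-2],[0,0,-2]], dr=[[0,0,0],[0,0,0],[0,0,0],[0,0,0],[0,0,0]])

```text
clock: 29.65
tcp_pos: [585.9, -366.2, 105.3]
ee_rot: [[-0.97, -0.243, 0.0], [-0.243, 0.97, -0.0], [-0.0, -0.001, -1.0]]
ft_force: [-0.5, -0.3, -2.6]
grip_width: 11.1
finger_force: 29.8
```

Request:
send_rows(translation=[[0,0,-3],[0,0,-3],[0,0,-3],[0,0,-2],[0,0,0]], dr=[[0,0,0],[0,0,0],[0,0,0],[0,0,0],[0,0,0]])

```text
clock: 30.28
tcp_pos: [586.7, -366.8, 216.5]
ee_rot: [[-0.97, -0.243, 0.003], [-0.243, 0.97, -0.003], [-0.003, -0.004, -1.0]]
ft_force: [-0.2, -0.4, -3.0]
grip_width: 10.7
finger_force: 29.8
```

```bash
python3 mv.py 578 244 212 78.5 15
```

```text
at [ 586.7 -366.8  216.5] yaw 104.1 q6 -2.55 turn world -25.6 rows 15
[-0.93, 3.96, 0.03] [0, 0, np.float64(1.7)]
[-0.81, 3.99, 0.03] [0, 0, np.float64(1.7)]
[-0.7, 4.01, 0.03] [0, 0, np.float64(1.7)]
[-0.58, 4.03, 0.03] [0, 0, np.float64(1.7)]
[-0.46, 4.05, 0.03] [0, 0, np.float64(1.7)]
[-0.34, 4.06, 0.03] [0, 0, np.float64(1.7)]
[-0.21, 4.07, 0.03] [0, 0, np.float64(1.7)]
[-0.09, 4.07, 0.03] [0, 0, np.float64(1.7)]
[0.03, 4.07, 0.03] [0, 0, np.float64(1.7)]
[0.15, 4.07, 0.03] [0, 0, np.float64(1.7)]
[0.27, 4.06, 0.03] [0, 0, np.float64(1.7)]
[0.39, 4.05, 0.03] [0, 0, np.float64(1.7)]
[0.51, 4.04, 0.03] [0, 0, np.float64(1.7)]
[0.63, 4.02, 0.03] [0, 0, np.float64(1.7)]
[0.75, 4.0, 0.03] [0, 0, np.float64(1.7)]
```

```bash
python3 - <<'E'
import numpy as np
P=[np.array([586.7,-366.8]),np.array([528,-20]),np.array([578,244])]
yaw=104.1
for i,(n,dy) in enumerate(((9,-17.1),(8,-8.5))):
    w=(P[i+1]-P[i])/n
    for k in range(n):
        a=np.radians(yaw);Y=np.array([np.cos(a),np.sin(a)]);X=np.array([-Y[1],Y[0]])
        print(round(w@X/10,2),round(w@Y/10,2),round(-dy/n,2));yaw+=dy/n
E
```

```text
-0.31 3.9 1.9
-0.18 3.9 1.9
-0.05 3.91 1.9
0.08 3.91 1.9
0.21 3.9 1.9
0.34 3.89 1.9
0.47 3.88 1.9
0.6 3.86 1.9
0.73 3.84 1.9
-0.45 3.33 1.06
-0.39 3.34 1.06
-0.33 3.34 1.06
-0.27 3.35 1.06
-0.2 3.35 1.06
-0.14 3.36 1.06
-0.08 3.36 1.06
-0.02 3.36 1.06
```

Request:
send_rows(translation=[[-0.2,2.0,0],[-0.2,3.0,0],[-0.2,3.9,0],[0,3.9,0],[0.1,3.9,0]], dr=[[0,0,0.9],[0,0,1.5],[0,0,1.9],[0,0,1.9],[0,0,1.9]])

```text
clock: 30.9
tcp_pos: [558.0, -199.3, 212.0]
ee_rot: [[-0.995, -0.102, -0.002], [-0.102, 0.995, 0.001], [0.002, 0.002, -1.0]]
ft_force: [0.3, -0.7, -2.9]
grip_width: 11.1
finger_force: 29.9
```

Request:
send_rows(translation=[[0.2,3.9,0],[0.35,3.9,0],[0.5,3.9,0],[0.6,3.9,0],[0.7,2.8,0]], dr=[[0,0,1.9],[0,0,1.9],[0,0,1.9],[0,0,1.9],[0,0,1.4]])

```text
clock: 31.52
tcp_pos: [526.8, -15.9, 212.3]
ee_rot: [[-0.999, 0.053, -0.002], [0.053, 0.999, 0.001], [0.002, 0.001, -1.0]]
ft_force: [0.3, -0.1, -3.3]
grip_width: 11.0
finger_force: 30.0
```

```bash
python3 mv.py 578 244 215 78.5 8
```

```text
at [526.8 -15.9 212.3] yaw 87.0 q6 -1.77 turn world -8.5 rows 8
[-0.47, 3.28, -0.03] [0, 0, np.float64(1.06)]
[-0.41, 3.29, -0.03] [0, 0, np.float64(1.06)]
[-0.35, 3.29, -0.03] [0, 0, np.float64(1.06)]
[-0.28, 3.3, -0.03] [0, 0, np.float64(1.06)]
[-0.22, 3.3, -0.03] [0, 0, np.float64(1.06)]
[-0.16, 3.31, -0.03] [0, 0, np.float64(1.06)]
[-0.1, 3.31, -0.03] [0, 0, np.float64(1.06)]
[-0.04, 3.31, -0.03] [0, 0, np.float64(1.06)]
```

Request:
send_rows(translation=[[-0.4,3.3,0],[-0.4,3.3,0],[-0.35,3.3,0],[-0.3,3.3,0],[-0.2,3.3,0]], dr=[[0,0,1.1],[0,0,1.1],[0,0,1.1],[0,0,1.1],[0,0,1.1]])

```text
clock: 32.15
tcp_pos: [558.8, 146.1, 212.1]
ee_rot: [[-0.989, 0.149, -0.002], [0.149, 0.989, -0.0], [0.002, -0.001, -1.0]]
ft_force: [0.7, 1.5, -2.9]
grip_width: 10.8
finger_force: 30.0
```

Request:
send_rows(translation=[[-0.2,3.3,0],[-0.1,3.0,0],[0,2.0,0],[0,1.2,0],[0,0,0]], dr=[[0,0,1],[0,0,1],[0,0,1],[0,0,0],[0,0,0]])

```text
clock: 32.78
tcp_pos: [578.0, 238.6, 212.8]
ee_rot: [[-0.98, 0.199, -0.001], [0.199, 0.98, -0.0], [0.001, -0.001, -1.0]]
ft_force: [-0.4, 0.5, -2.5]
grip_width: 10.8
finger_force: 30.0
```

```bash
python3 mv.py 578 244 65 78.5 5;python3 - <<'E'
from h import *
snap('side','s4')
E
```

```text
at [578.  238.6 212.8] yaw 78.5 q6 -1.17 turn world -0.0 rows 5
[0.02, 0.11, 2.96] [0, 0, np.float64(0.01)]
[0.02, 0.11, 2.96] [0, 0, np.float64(0.01)]
[0.02, 0.11, 2.96] [0, 0, np.float64(0.01)]
[0.02, 0.11, 2.96] [0, 0, np.float64(0.01)]
[0.02, 0.11, 2.96] [0, 0, np.float64(0.01)]
```

View pics/s4.png

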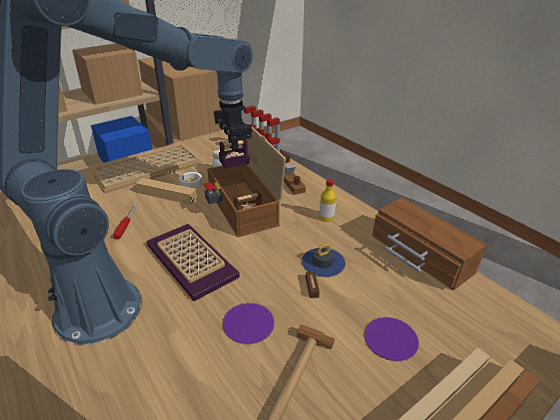

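The purple tote hangs upright over the chest at (232,155), the brown tote is inside at (248,200), and the lid is fully open. I lower the purple tote.

Request:
send_rows(translation=[[0,0.3,2],[0,0.2,3],[0,0,3],[0,0,3],[0,0,2]], dr=[[0,0,0],[0,0,0],[0,0,0],[0,0,0],[0,0,0]])

```text
clock: 33.45
tcp_pos: [578.0, 242.3, 80.8]
ee_rot: [[-0.98, 0.201, -0.003], [0.201, 0.98, -0.001], [0.003, -0.001, -1.0]]
ft_force: [-0.3, -0.3, -2.4]
grip_width: 11.2
finger_force: 30.0
```

Request:
send_rows(translation=[[0,0,1],[0,0,0.5],[0,0,0.2],[0,0,0.1],[0,0,0]], dr=[[0,0,0],[0,0,0],[0,0,0],[0,0,0],[0,0,0]])

```text
clock: 34.08
tcp_pos: [579.8, 243.4, 66.3]
ee_rot: [[-0.98, 0.2, 0.001], [0.2, 0.98, 0.0], [-0.001, 0.0, -1.0]]
ft_force: [-0.0, -0.0, -2.7]
grip_width: 10.8
finger_force: 30.0
```

Request:
send_rows(translation=[[0,0,0.1],[0,0,0.1],[0,0,0.1],[0,0,0.1],[0,0,0]], dr=[[0,0,0],[0,0,0],[0,0,0],[0,0,0],[0,0,0]])

```text
clock: 34.7
tcp_pos: [579.8, 244.3, 63.1]
ee_rot: [[-0.98, 0.2, 0.001], [0.2, 0.98, 0.001], [-0.001, 0.002, -1.0]]
ft_force: [-3.8, 3.2, 6.4]
grip_width: 10.6
finger_force: 30.1
```

Request:
send_rows(translation=[[0,0,0],[0,0,0],[0,0,0],[0,0,0],[0,0,0]], dr=[[0,0,0],[0,0,0],[0,0,0],[0,0,0],[0,0,0]], hand=4)

```text
clock: 35.33
tcp_pos: [579.4, 243.1, 61.6]
ee_rot: [[-0.98, 0.2, -0.0], [0.2, 0.98, -0.0], [0.0, -0.0, -1.0]]
ft_force: [0.4, -0.4, 0.0]
grip_width: 40.3
finger_force: 0.0
```

Request:
send_rows(translation=[[0,0,-2],[0,0,-4],[0,0,-5],[0,0,-5],[0,0,0]], dr=[[0,0,0],[0,0,0],[0,0,0],[0,0,0],[0,0,0]])

```text
clock: 35.95
tcp_pos: [582.5, 244.0, 229.1]
ee_rot: [[-0.98, 0.2, 0.011], [0.2, 0.98, 0.002], [-0.011, 0.005, -1.0]]
ft_force: [0.8, -0.6, -0.5]
grip_width: 39.9
finger_force: 0.0
```

```bash
python3 - <<'E'
from h import *
cm,im,P,d=snap('wrist','w5')
snap('scene','sc5')
X=np.array([.98,-.199]);Y=np.array([.199,.98]);O=np.array([568.5,185.])
r=P[...,:2]-O;a=r@X;c=r@Y
for lo,hi in((-110,-10),(10,110)):
    m=(d>0)&(P[...,2]>68)&(P[...,2]<93)&(abs(a)<63)&(c>lo)&(c<hi);m[260:]=0
    q=P[m];print(len(q),np.round(cv2.minAreaRect(np.c_[a[m],c[m]].astype(np.float32))[:2],1).tolist() if len(q)>9 else '',q[:,2].max() if len(q) else '')
E
python3 mv.py 578 244 310 78.5; python3 mv.py 696 159 310 78.5
```

```text
1627 [[0.7, -54.6], [29.0, 89.9]] 89.90625027747024
1344 [[-20.1, 58.9], [27.7, 85.7]] 89.39515189708959
at [579.7 243.3 223.2] yaw 78.5 q6 -1.16 turn world 0.0 rows 2
[0.09, 0.02, -4.34] [0, 0, np.float64(-0.02)]
[0.09, 0.02, -4.34] [0, 0, np.float64(-0.02)]
at [579.7 243.3 223.2] yaw 78.5 q6 -1.16 turn world 0.0 rows 4
[-3.27, -1.48, -2.17] [0, 0, np.float64(-0.01)]
[-3.27, -1.48, -2.17] [0, 0, np.float64(-0.01)]
[-3.27, -1.48, -2.17] [0, 0, np.float64(-0.01)]
[-3.27, -1.48, -2.17] [0, 0, np.float64(-0.01)]
```

View pics/w5.png

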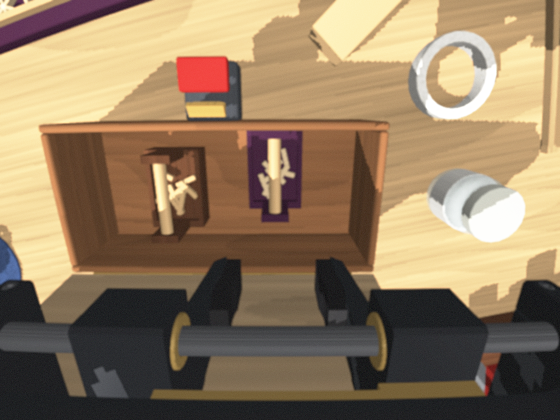

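```bash
python3 - <<'E'
from h import *
cm,im,P,d=snap('wrist')
X=np.array([.98,-.199]);Y=np.array([.199,.98]);O=np.array([568.5,185.])
r=P[...,:2]-O;a=r@X;c=r@Y
for lo,hi in((-110,-10),(10,110)):
    m=(d>0)&(P[...,2]>60)&(P[...,2]<93)&(abs(a)<66)&(c>lo)&(c<hi);m[260:]=0
    A,C,z=a[m],c[m],P[...,2][m]
    e0,e1=np.percentile(A,[1,99]);print(e0.round(1),e1.round(1),[np.percentile(z[abs(A-e)<6],[50,90]).round(1).tolist() for e in(e0,e1)],'bar',[np.median(z[(abs(A-t)<6)]).round(1) for t in (e0+20,e1-20)], 'c',np.percentile(C,[1,99]).round(1))
E
```

```text
-44.1 45.2 [[86.6, 88.3], [87.5, 88.4]] bar [np.float64(82.4), np.float64(82.7)] c [-68.3 -40.6]
-65.4 22.4 [[87.5, 88.5], [87.5, 88.5]] bar [np.float64(82.7), np.float64(82.7)] c [45. 72.]
```

Both totes stand flat in the chest: brown at (175,195), purple at (275,170), tops level at 88 mm. Next is the lid, from behind.

Request:
send_rows(translation=[[0,0,-4.5],[0,0,-4.5],[-3,-1.5,0],[-3.4,-1.5,0],[-3.4,-1.5,0]], dr=[[0,0,0],[0,0,0],[0,0,0],[0,0,0],[0,0,0]], hand=0)

```text
clock: 36.72
tcp_pos: [666.4, 178.9, 309.5]
ee_rot: [[-0.98, 0.2, -0.004], [0.2, 0.98, -0.0], [0.003, -0.001, -1.0]]
ft_force: [0.1, -0.1, 0.2]
grip_width: 0.5
finger_force: 0.0
```

Request:
send_rows(translation=[[-3.4,-1.4,0],[0,0,0],[0,0,0]], dr=[[0,0,0],[0,0,0],[0,0,0]])

```text
clock: 37.1
tcp_pos: [696.0, 159.3, 309.9]
ee_rot: [[-0.98, 0.2, -0.003], [0.2, 0.98, 0.0], [0.003, -0.0, -1.0]]
ft_force: [-0.7, 0.6, 0.6]
grip_width: 0.6
finger_force: 0.0
```

```bash
cat > shut.py <<'E'
from h import *
X=np.array([.98,-.199]);O=np.array([568.5,185.]);Y=np.array([.199,.98])
o=sensors.get_obs();p=np.array(o['tcp_pos']);a=(p[:2]-O)@X;z=p[2];print('chest x',a.round(1),'y',((p[:2]-O)@Y).round(1),'z',z.round(1))
for t in [1.65]+list(np.arange(1.5,-.01,-.1)):
    s,c=np.sin(t),np.cos(t);r=130 if t>.8 else 130+10*(.8-t)/.8
    A=75-r*c+8*s+9;Z=100+r*s+8*c
    if t>1.6:A,Z=118,232
    print(round(t,2),'x',round((a-A)/10,2),'z',round((z-Z)/10,2),'|',A.round(),Z.round());a,z=A,Z
E
python3 shut.py
```

```text
chest x 130.0 y 0.2 z 309.9Traceback (most recent call last):
  File "shut.py", line 8, in <module>
    print(round(t,2),'x',round((a-A)/10,2),'z',round((z-Z)/10,2),'|',A.round(),Z.round());a,z=A,Z
                                                                     ^^^^^^^
AttributeError: 'int' object has no attribute 'round'
```

```bash
sed -i 's/118,232/118.,232./; s/A.round(),Z.round()/round(float(A)),round(float(Z))/' shut.py; python3 shut.py
```

```text
chest x 130.0 y 0.2 z 309.9
1.65 x 1.2 z 7.79 | 118 232
1.5 x 3.52 z 0.18 | 83 230
1.4 x 1.3 z 0.08 | 70 229
1.3 x 1.29 z 0.21 | 57 227
1.2 x 1.26 z 0.33 | 44 224
1.1 x 1.22 z 0.46 | 32 219
1.0 x 1.17 z 0.58 | 20 214
0.9 x 1.1 z 0.69 | 9 207
0.8 x 1.03 z 0.8 | -1 199
0.7 x 1.04 z 0.82 | -11 191
0.6 x 0.96 z 0.93 | -21 181
0.5 x 0.87 z 1.03 | -30 171
0.4 x 0.77 z 1.12 | -37 160
0.3 x 0.66 z 1.2 | -44 148
0.2 x 0.54 z 1.27 | -49 135
0.1 x 0.41 z 1.33 | -53 122
-0.0 x 0.27 z 1.38 | -56 108
```

Request:
send_rows(translation=[[0,0,4],[0,0,3.8],[1,0,0],[1,0,0.1],[1,0,0]], dr=[[0,0,0],[0,0,0],[0,0,0],[0,0,0],[0,0,0]])

```text
clock: 37.72
tcp_pos: [667.8, 165.7, 235.5]
ee_rot: [[-0.98, 0.199, 0.004], [0.199, 0.98, 0.0], [-0.004, 0.001, -1.0]]
ft_force: [0.8, 0.2, 1.1]
grip_width: 0.6
finger_force: 0.5
```

Request:
send_rows(translation=[[1,0,0],[0.7,0,0.1],[1.3,0,0.1],[1.3,0,0.2],[1.25,0,0.35]], dr=[[0,0,0],[0,0,0],[0,0,0],[0,0,0],[0,0,0]])

```text
clock: 38.35
tcp_pos: [612.3, 176.2, 225.1]
ee_rot: [[-0.98, 0.2, 0.0], [0.2, 0.98, -0.0], [-0.0, -0.0, -1.0]]
ft_force: [0.5, -0.4, 1.6]
grip_width: 0.8
finger_force: 0.7
```

Request:
send_rows(translation=[[1.2,0,0.45],[1.2,0,0.6],[1.1,0,0.7],[1.0,0,0.8],[0,0,0]], dr=[[0,0,0],[0,0,0],[0,0,0],[0,0,0],[0,0,0]])

```text
clock: 38.98
tcp_pos: [567.7, 185.4, 198.5]
ee_rot: [[-0.98, 0.2, -0.002], [0.2, 0.98, -0.0], [0.002, -0.0, -1.0]]
ft_force: [1.3, 1.1, 1.6]
grip_width: 0.6
finger_force: 0.5
```

```bash
python3 shut.py | head -1; python3 - <<'E'
from h import *
snap('side','s6')
E
```

```text
chest x -0.8 y 0.2 z 198.5
```

View pics/s6.png

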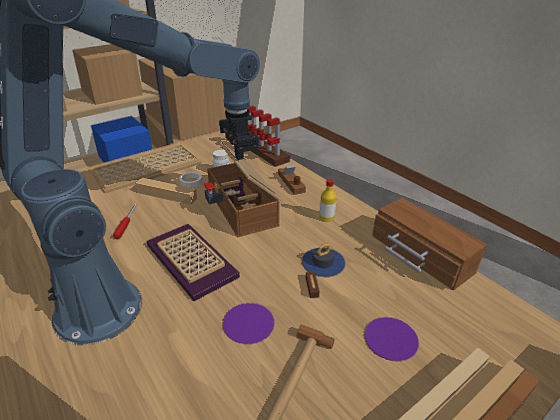

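The side view sees the half-closed lid nearly edge-on above the open chest (240,180). The fingers carry a steady 1.6 N of spring load, so I continue down.

Request:
send_rows(translation=[[1.0,0,0.8],[0.95,0,0.9],[0.9,0,1.0],[0.8,0,1.1],[0.7,0,1.2]], dr=[[0,0,0],[0,0,0],[0,0,0],[0,0,0],[0,0,0]])

```text
clock: 39.65
tcp_pos: [525.9, 194.0, 149.0]
ee_rot: [[-0.98, 0.2, 0.0], [0.2, 0.98, 0.0], [-0.0, 0.0, -1.0]]
ft_force: [2.1, -0.5, 1.3]
grip_width: 0.3
finger_force: 1.0
```

Request:
send_rows(translation=[[0.5,0,1.2],[0.4,0,1.2],[0,0,0]], dr=[[0,0,0],[0,0,0],[0,0,0]])

```text
clock: 40.02
tcp_pos: [516.2, 195.6, 124.2]
ee_rot: [[-0.98, 0.2, -0.003], [0.2, 0.98, -0.0], [0.003, -0.001, -1.0]]
ft_force: [-0.6, -0.4, 1.0]
grip_width: 0.7
finger_force: 1.0
```

```bash
python3 shut.py | head -1; python3 - <<'E'
from h import *
snap('scene','s7')
E
```

```text
chest x -53.3 y -0.0 z 124.2
```

View pics/s7.png

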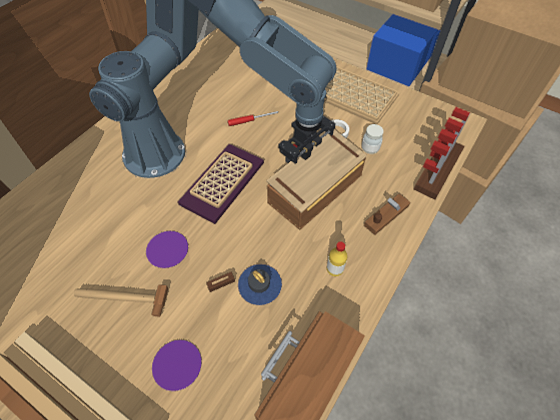

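The lid is almost shut under the fingers at (315,170). Now I press to the catch.

Request:
send_rows(translation=[[0.3,0,0.5],[0,0,0.4],[0,0,0.2],[0,0,0.2],[0,0,0.1]], dr=[[0,0,0],[0,0,0],[0,0,0],[0,0,0],[0,0,0]])

```text
clock: 40.7
tcp_pos: [514.4, 196.4, 111.7]
ee_rot: [[-0.98, 0.2, -0.001], [0.2, 0.98, 0.0], [0.001, 0.0, -1.0]]
ft_force: [-2.2, 0.4, 3.8]
grip_width: 0.5
finger_force: 2.1
```

Request:
send_rows(translation=[[0,0,0.1],[0,0,0.1],[0,0,0.1],[0,0,0]], dr=[[0,0,0],[0,0,0],[0,0,0],[0,0,0]])

```text
clock: 41.2
tcp_pos: [514.6, 196.2, 108.6]
ee_rot: [[-0.98, 0.2, -0.0], [0.2, 0.98, -0.0], [0.0, -0.0, -1.0]]
ft_force: [-1.4, 0.3, 1.5]
grip_width: 0.5
finger_force: 1.2
```

Request:
send_rows(translation=[[0,0,0.1],[0,0,0.1],[0,0,0.1],[0,0,0]], dr=[[0,0,0],[0,0,0],[0,0,0],[0,0,0]])

```text
clock: 41.7
tcp_pos: [514.8, 196.2, 108.2]
ee_rot: [[-0.98, 0.2, 0.0], [0.2, 0.98, -0.0], [-0.0, -0.0, -1.0]]
ft_force: [-10.9, -1.9, 22.1]
grip_width: 0.5
finger_force: 11.3
```

Firm stop at 22 N. I ease off slowly and check that the lid stays caught.

Request:
send_rows(translation=[[0,0,-0.3],[0,0,-0.3],[0,0,-0.4],[0,0,0],[0,0,0]], dr=[[0,0,0],[0,0,0],[0,0,0],[0,0,0],[0,0,0]])

```text
clock: 42.32
tcp_pos: [514.7, 196.2, 115.5]
ee_rot: [[-0.98, 0.2, -0.0], [0.2, 0.98, -0.0], [0.0, -0.0, -1.0]]
ft_force: [0.1, -0.0, 0.2]
grip_width: 0.8
finger_force: 0.0
```

```bash
cat > lidchk.py <<'E'
from h import *
X=np.array([.98,-.199]);O=np.array([568.5,185.])
for n in('scene','side'):
    cm,im,P,d=snap(n); q=P[(d>0)&(P[...,2]>100)&(P[...,2]<124)]
    r=q[:,:2]-O; a=r@X;c=r@np.array([.199,.98]);k=(abs(a)<70)&(abs(c)<150)&(abs(c)>50)
    print(n,np.polyfit(a[k],q[k,2],1),k.sum())
    q=P[(d>0)&(np.hypot(P[...,0]-610,P[...,1]+206)<45)&(P[...,2]>50)];rr=cv2.minAreaRect(q[:,:2].astype(np.float32));print('ring',rr,q[:,2].max())
E
python3 lidchk.py
```

```text
scene [-1.23916585e-02  1.08737869e+02] 2111
ring ((608.6222534179688, -206.49513244628906), (8.259602546691895, 37.88715744018555), 79.58795166015625) 73.20039658732617
side [-1.24901444e-02  1.07966836e+02] 862
ring ((604.72412109375, -207.1443328857422), (10.58328914642334, 43.39816665649414), 80.07002258300781) 72.25391115678963
```

```bash
python3 - <<'E'
from h import *
X=np.array([.98,-.199]);O=np.array([568.5,185.])
for n in('scene','side'):
    s=np.load(f'pics/{n}0.npz');P=s['P'];d=s['d'];q=P[(d>0)&(P[...,2]>100)&(P[...,2]<124)]
    r=q[:,:2]-O; a=r@X;c=r@np.array([.199,.98]);k=(abs(a)<70)&(abs(c)<150)&(c>50)
    print(n,np.polyfit(a[k],q[k,2],1),k.sum())
E
python3 mv.py 609 -206 220 81 12
```

```text
scene [-3.11347596e-03  1.07774105e+02] 965
side [-2.7630751e-03  1.0734302e+02] 501
at [514.6 196.2 115.5] yaw 78.5 q6 -1.22 turn world 2.5 rows 12
[-1.44, -3.13, -0.87] [0, 0, np.float64(-0.21)]
[-1.43, -3.13, -0.87] [0, 0, np.float64(-0.21)]
[-1.42, -3.14, -0.87] [0, 0, np.float64(-0.21)]
[-1.41, -3.14, -0.87] [0, 0, np.float64(-0.21)]
[-1.4, -3.15, -0.87] [0, 0, np.float64(-0.21)]
[-1.38, -3.15, -0.87] [0, 0, np.float64(-0.21)]
[-1.37, -3.16, -0.87] [0, 0, np.float64(-0.21)]
[-1.36, -3.16, -0.87] [0, 0, np.float64(-0.21)]
[-1.35, -3.17, -0.87] [0, 0, np.float64(-0.21)]
[-1.34, -3.17, -0.87] [0, 0, np.float64(-0.21)]
[-1.32, -3.18, -0.87] [0, 0, np.float64(-0.21)]
[-1.31, -3.18, -0.87] [0, 0, np.float64(-0.21)]
```

Request:
send_rows(translation=[[0,0,-0.5],[0,0,-1.5],[0,0,-3],[0,0,-4],[0,0,-3]], dr=[[0,0,0],[0,0,0],[0,0,0],[0,0,0],[0,0,0]], hand=4.5)

```text
clock: 43.05
tcp_pos: [515.3, 196.3, 238.8]
ee_rot: [[-0.98, 0.2, 0.003], [0.2, 0.98, 0.0], [-0.003, 0.001, -1.0]]
ft_force: [0.1, -0.5, 0.1]
grip_width: 44.7
finger_force: 0.0
```

```bash
python3 - <<'E'
from h import *
snap('wrist','w8')
X=np.array([.98,-.199]);O=np.array([568.5,185.])
for n in('scene','side','wrist'):
    cm,im,P,d=snap(n);H=cv2.cvtColor(im,cv2.COLOR_RGB2HSV)
    m=(cv2.inRange(H,(0,120,60),(8,255,255))>0)&(np.hypot(P[...,0]-460,P[...,1]-208)<30)&(d>0)
    print(n,m.sum(),np.percentile(P[...,2][m],[20,50,80]).round(1) if m.sum() else '')
    r=P[...,:2]-O; a=r@X;c=r@np.array([.199,.98]);k=(abs(a)<70)&(abs(c)<150)&(abs(c)>50)&(P[...,2]>100)&(P[...,2]<130)&(d>0)
    if k.sum()>50:print(np.polyfit(a[k],P[...,2][k],1))
E
python3 mv.py 608 -206 200 80 10
```

```text
scene 77 [117.1 118.9 121.3]
[-1.12750744e-02  1.08715572e+02]
side 55 [117.4 118.7 119.8]
[-1.11680686e-02  1.08101524e+02]
wrist 1417 [118.8 119.5 120.1]
[-7.88773511e-03  1.08595357e+02]
at [515.  196.3 236.5] yaw 78.5 q6 -1.22 turn world 1.5 rows 10
[-1.72, -3.76, 0.37] [0, 0, np.float64(-0.15)]
[-1.71, -3.76, 0.37] [0, 0, np.float64(-0.15)]
[-1.7, -3.76, 0.37] [0, 0, np.float64(-0.15)]
[-1.69, -3.77, 0.37] [0, 0, np.float64(-0.15)]
[-1.68, -3.77, 0.37] [0, 0, np.float64(-0.15)]
[-1.67, -3.78, 0.37] [0, 0, np.float64(-0.15)]
[-1.66, -3.78, 0.37] [0, 0, np.float64(-0.15)]
[-1.65, -3.79, 0.37] [0, 0, np.float64(-0.15)]
[-1.64, -3.79, 0.37] [0, 0, np.float64(-0.15)]
[-1.63, -3.8, 0.37] [0, 0, np.float64(-0.15)]
```

View pics/w8.png

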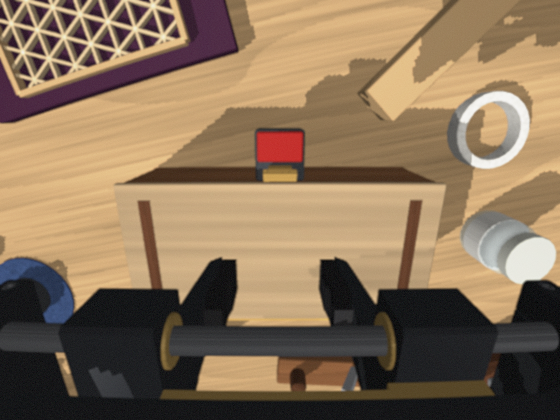

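The lid is shut, with the brass hook over its edge at (280,175) and the button home at 119.5 mm. Now I fetch the weight.

Request:
send_rows(translation=[[-1.7,-3.8,0],[-1.7,-3.8,0],[-1.7,-3.8,0],[-1.7,-3.8,0],[-1.7,-3.8,0.5]], dr=[[0,0,0],[0,0,0],[0,0,-0.4],[0,0,-0.4],[0,0,-0.4]])

```text
clock: 43.88
tcp_pos: [560.3, -8.0, 229.3]
ee_rot: [[-0.984, 0.179, -0.002], [0.179, 0.984, 0.0], [0.002, 0.0, -1.0]]
ft_force: [-0.0, -0.2, -0.7]
grip_width: 45.0
finger_force: 0.0
```

Request:
send_rows(translation=[[-1.7,-3.8,0.5],[-1.7,-3.8,0.5],[-1.6,-3.8,1],[-1.6,-3.8,1],[-1.6,-3.5,0.5]], dr=[[0,0,-0.4],[0,0,0],[0,0,0],[0,0,0],[0,0,0]])

```text
clock: 44.5
tcp_pos: [607.9, -206.0, 192.8]
ee_rot: [[-0.985, 0.173, -0.004], [0.173, 0.985, 0.002], [0.004, 0.001, -1.0]]
ft_force: [0.0, -0.8, 0.5]
grip_width: 45.2
finger_force: 0.0
```

Request:
send_rows(translation=[[0,0,0],[0,0,0]], dr=[[0,0,0],[0,0,0]])

```text
clock: 44.75
tcp_pos: [608.2, -204.3, 194.3]
ee_rot: [[-0.985, 0.173, -0.002], [0.173, 0.985, 0.002], [0.003, 0.001, -1.0]]
ft_force: [0.7, 0.6, -0.8]
grip_width: 45.4
finger_force: 0.0
```

```bash
python3 - <<'E'
from h import *
cm,im,P,d=snap('wrist','w9')
m=(d>0)&(np.hypot(P[...,0]-609,P[...,1]+206)<45)&(P[...,2]>46);q=P[m];print(cv2.minAreaRect(q[:,:2].astype(np.float32)),np.percentile(q[:,2],98))
E
python3 mv.py 608 -206 43.5 80.5 5
```

```text
((601.9513549804688, -205.54855346679688), (84.77581787109375, 54.094234466552734), 76.01448822021484) 295.6419193786485
at [ 608.5 -204.   194.8] yaw 80.1 q6 -1.91 turn world 0.4 rows 5
[0.0, -0.04, 3.03] [0, 0, np.float64(-0.08)]
[0.0, -0.04, 3.03] [0, 0, np.float64(-0.08)]
[0.0, -0.04, 3.03] [0, 0, np.float64(-0.08)]
[0.0, -0.04, 3.03] [0, 0, np.float64(-0.08)]
[0.0, -0.04, 3.03] [0, 0, np.float64(-0.08)]
```

Request:
send_rows(translation=[[0,-0.2,4],[0,0,4],[0,0,4],[0,0,2],[0,0,1.1]], dr=[[0,0,-0.4],[0,0,0],[0,0,0],[0,0,0],[0,0,0]])

```text
clock: 45.42
tcp_pos: [608.6, -206.3, 44.2]
ee_rot: [[-0.986, 0.165, -0.001], [0.165, 0.986, 0.0], [0.001, 0.0, -1.0]]
ft_force: [0.5, -0.1, 1.0]
grip_width: 45.2
finger_force: 0.0
```

Request:
send_rows(translation=[[0,0,0],[0,0,0],[0,0,0],[0,0,0],[0,0,0]], dr=[[0,0,0],[0,0,0],[0,0,0],[0,0,0],[0,0,0]], hand=0, squeeze=40)

```text
clock: 46.05
tcp_pos: [609.3, -206.7, 45.6]
ee_rot: [[-0.986, 0.166, 0.001], [0.166, 0.986, 0.0], [-0.001, 0.001, -1.0]]
ft_force: [0.3, 4.9, 5.1]
grip_width: 6.3
finger_force: 38.7
```

Request:
send_rows(translation=[[0,0,0],[0,0,0],[0,0,-0.5],[0,0,-1.5],[0,0,-3]], dr=[[0,0,0],[0,0,0],[0,0,0],[0,0,0],[0,0,0]])

```text
clock: 46.68
tcp_pos: [607.0, -206.7, 93.6]
ee_rot: [[-0.986, 0.166, -0.004], [0.166, 0.986, 0.002], [0.004, 0.001, -1.0]]
ft_force: [0.3, -0.2, -5.1]
grip_width: 6.5
finger_force: 39.6
```

Request:
send_rows(translation=[[0,0,-4],[0,0,-4],[0,0,-4],[0,0,-2],[0,0,0]], dr=[[0,0,0],[0,0,0],[0,0,0],[0,0,0],[0,0,0]])

```text
clock: 47.3
tcp_pos: [609.3, -207.7, 236.2]
ee_rot: [[-0.986, 0.166, 0.003], [0.166, 0.986, -0.002], [-0.003, -0.001, -1.0]]
ft_force: [0.3, 0.2, -5.6]
grip_width: 6.3
finger_force: 39.7
```

```bash
python3 mv.py 568.5 185 230 80.5 12
```

```text
at [ 609.3 -207.7  236.2] yaw 80.5 q6 -1.92 turn world 0.0 rows 12
[0.88, 3.17, 0.05] [0, 0, np.float64(-0.0)]
[0.88, 3.17, 0.05] [0, 0, np.float64(-0.0)]
[0.88, 3.17, 0.05] [0, 0, np.float64(-0.0)]
[0.88, 3.17, 0.05] [0, 0, np.float64(-0.0)]
[0.88, 3.17, 0.05] [0, 0, np.float64(-0.0)]
[0.88, 3.17, 0.05] [0, 0, np.float64(-0.0)]
[0.88, 3.17, 0.05] [0, 0, np.float64(-0.0)]
[0.88, 3.17, 0.05] [0, 0, np.float64(-0.0)]
[0.88, 3.17, 0.05] [0, 0, np.float64(-0.0)]
[0.88, 3.17, 0.05] [0, 0, np.float64(-0.0)]
[0.88, 3.17, 0.05] [0, 0, np.float64(-0.0)]
[0.88, 3.17, 0.05] [0, 0, np.float64(-0.0)]
```

Request:
send_rows(translation=[[0.5,1.5,0],[0.8,2.5,0],[0.9,3.4,0],[0.9,3.4,0],[0.9,3.4,0]], dr=[[0,0,0],[0,0,0],[0,0,0],[0,0,0],[0,0,0]])

```text
clock: 47.92
tcp_pos: [591.4, -57.2, 233.3]
ee_rot: [[-0.986, 0.165, -0.002], [0.165, 0.986, 0.001], [0.003, 0.001, -1.0]]
ft_force: [0.7, 0.1, -5.6]
grip_width: 7.1
finger_force: 40.0
```

Request:
send_rows(translation=[[0.9,3.4,0],[0.9,3.4,0],[0.9,3.4,0],[0.9,3.4,0],[0.9,3.4,0]], dr=[[0,0,0],[0,0,0],[0,0,0],[0,0,0],[0,0,0]])

```text
clock: 48.55
tcp_pos: [574.6, 117.6, 233.4]
ee_rot: [[-0.986, 0.164, -0.002], [0.164, 0.986, 0.0], [0.003, 0.0, -1.0]]
ft_force: [0.6, 0.3, -5.3]
grip_width: 6.6
finger_force: 40.0
```

Request:
send_rows(translation=[[0.9,3.4,0],[0.7,2.2,0],[0.4,1.2,0],[0,0,0],[0,0,0]], dr=[[0,0,0],[0,0,0],[0,0,0],[0,0,0],[0,0,0]])

```text
clock: 49.18
tcp_pos: [568.0, 184.5, 234.4]
ee_rot: [[-0.986, 0.166, -0.0], [0.166, 0.986, -0.0], [0.0, -0.001, -1.0]]
ft_force: [-1.0, -0.4, -4.9]
grip_width: 6.8
finger_force: 39.9
```

```bash
python3 mv.py 568.5 184.5 149 80.5 5
```

```text
at [568.  184.5 234.4] yaw 80.4 q6 -1.29 turn world 0.1 rows 5
[-0.01, 0.0, 1.71] [0, 0, np.float64(-0.01)]
[-0.01, 0.0, 1.71] [0, 0, np.float64(-0.01)]
[-0.01, 0.0, 1.71] [0, 0, np.float64(-0.01)]
[-0.01, 0.0, 1.71] [0, 0, np.float64(-0.01)]
[-0.01, 0.0, 1.71] [0, 0, np.float64(-0.01)]
```

Request:
send_rows(translation=[[0,0,2],[0,0,2.5],[0,0,2],[0,0,1],[0,0,0.4]], dr=[[0,0,0],[0,0,0],[0,0,0],[0,0,0],[0,0,0]])

```text
clock: 49.8
tcp_pos: [568.1, 184.7, 155.2]
ee_rot: [[-0.986, 0.166, -0.001], [0.166, 0.986, -0.0], [0.001, -0.0, -1.0]]
ft_force: [-0.9, -0.5, -5.3]
grip_width: 7.0
finger_force: 39.9
```

Request:
send_rows(translation=[[0,0,0.2],[0,0,0.2],[0,0,0.1],[0,0,0]], dr=[[0,0,0],[0,0,0],[0,0,0],[0,0,0]])

```text
clock: 50.3
tcp_pos: [568.2, 185.0, 150.9]
ee_rot: [[-0.986, 0.166, 0.0], [0.166, 0.986, -0.0], [-0.0, 0.0, -1.0]]
ft_force: [-0.8, 0.3, -5.1]
grip_width: 6.6
finger_force: 40.0
```

Request:
send_rows(translation=[[0,0,0.1],[0,0,0.1],[0,0,0.1],[0,0,0]], dr=[[0,0,0],[0,0,0],[0,0,0],[0,0,0]])

```text
clock: 50.8
tcp_pos: [569.1, 185.7, 149.0]
ee_rot: [[-0.986, 0.166, 0.003], [0.166, 0.986, 0.001], [-0.002, 0.002, -1.0]]
ft_force: [1.0, 3.6, 2.9]
grip_width: 6.1
finger_force: 38.9
```

Seated. I release, rise and check.

Request:
send_rows(translation=[[0,0,0],[0,0,0],[0,0,0],[0,0,0],[0,0,0]], dr=[[0,0,0],[0,0,0],[0,0,0],[0,0,0],[0,0,0]], hand=5)

```text
clock: 51.42
tcp_pos: [568.0, 184.9, 147.6]
ee_rot: [[-0.986, 0.166, -0.0], [0.166, 0.986, -0.0], [0.0, -0.0, -1.0]]
ft_force: [0.2, -0.0, 0.1]
grip_width: 50.3
finger_force: 0.0
```

Request:
send_rows(translation=[[0,0,-2],[0,0,-4],[0,0,-4],[0,0,-4],[0,0,0]], dr=[[0,0,0],[0,0,0],[0,0,0],[0,0,0],[0,0,0]])

```text
clock: 52.05
tcp_pos: [570.3, 185.3, 293.7]
ee_rot: [[-0.986, 0.166, 0.009], [0.166, 0.986, 0.001], [-0.009, 0.003, -1.0]]
ft_force: [0.1, -0.2, 0.1]
grip_width: 50.1
finger_force: 0.0
```

```bash
python3 - <<'E'
from h import *
X=np.array([.98,-.199]);Y=np.array([.199,.98]);O=np.array([568.5,185.])
for n in('scene','side'):
    cm,im,P,d=snap(n,'f_'+n)
    r=P[...,:2]-O;a=r@X;c=r@Y;z=P[...,2]
    m=(d>0)&(z>130)&(z<143)&(np.hypot(a,c)<60);print(n,np.round(cv2.minAreaRect(np.c_[a[m],c[m]].astype(np.float32))[:2],1).tolist())
    k=(d>0)&(abs(a)<70)&(abs(c)<150)&(abs(c)>50)&(z>100)&(z<124);print(np.polyfit(a[k],z[k],1))
A=cv2.imread('pics/f_scene.png')[60:360,60:460];cv2.imwrite('pics/f.png',cv2.resize(A,(800,600)))
E
```

```text
scene [[-0.5, -1.6], [60.7, 60.4]]
[-3.6534842e-03  1.0797065e+02]
side [[-2.2, -3.0], [62.2, 61.1]]
[-3.75823090e-04  1.07298665e+02]
```

View pics/f.png

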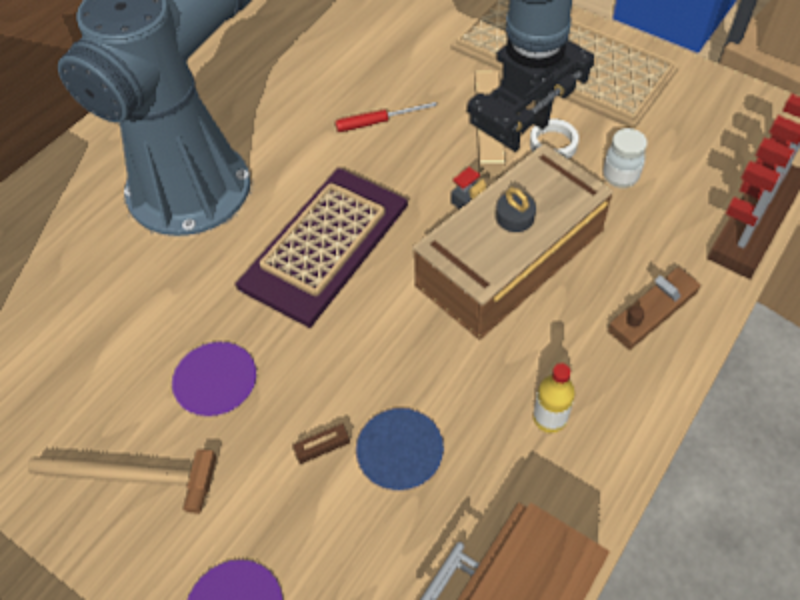

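The weight stands mid-lid at (515,207), within about 3 mm of the centre. The lid is flat and caught, no totes are left on the bench, and the bystanders are untouched. I hand the job in.

```bash
python3 -c "
from rig import env
print(env.finish_job())"
```

```text
the job is handed in; nothing more can be done
None
```

The job is handed in: the brown and purple totes (the only two I found) stand flat in the chest, the lid is shut and caught, and the weight is back on the lid within about 3 mm of its middle.

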